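# Change over the jars in the orbital pigment mixer

## Robot

A 7-joint arm with a two-finger parallel gripper is mounted at the origin on the work surface. World frame = base frame: x ahead of the robot, y to its left, z up, the work surface at z = 0. Lengths are in m, angles in rad, forces in N, time in s.
With the tool pointing down it reaches from about 0.4 to 0.85 m from the base axis. Payload 10.4 kg.
Tool frame: the origin (TCP) lies at the very end of the fingers, on their centre line; the grasp point (between the pads) lies 19 mm behind it; z points along the fingers, y is the direction in which the jaws open and shut (so a half turn about z gives the same grasp; the last joint's range is limited). The gripper opens to 87 mm and grips with 3 to 60 N. Pads are 19 mm wide; open, the fingers measure 117 mm over their backs; the gripper's body (75 mm by 190 mm) begins 51 mm behind the grasp point.
Start: joints at [1.232, 0.332, -0.065, 1.46, 0.022, 1.35, -0.088], TCP at [0.194, -0.594, 0.223] pointing down, gripper open.
Joint ranges: [-2.6, 2.6], [-0.5, 2.12], [-1.47, 1.34], [0.16, 2.42], [-1.27, 4.41], [0.06, 2.06], [-2.6, 2.6]. Speed limits (rad/s): [2.22, 2.22, 2.79, 2.79, 3.14, 3.14, 3.14].

## Interface

Orientations are given as a unit quaternion [x, y, z, w].
In Python, from workcell import bot, eyes gives the robot as it stands.
- The arm moves only by the tool move_arm, never from a script. Its argument "steps" is a list of rows, each a list of 7 numbers: the shift along the tool's x, y, z in cm, then the turn, a rotation vector about the tool's x, y, z in rad, then the finger opening in cm, from 0 to 8.7. In form: [[x, y, z, rx, ry, rz, grip], ...]. A call has 1 to 12 rows; each row is the pose to reach, as a shift and turn from the pose commanded when the call began, along the tool's axes at that moment; what a row does not reach only later rows make up. A row lasts 1/12 s, in which the tool goes at most 41.7 mm and 7.16 degrees, less where a joint would pass 70% of its speed; a pose out of reach is approached as far as the arm can. A call with a gripper value outside its range is refused whole. The fingers move at their own pace and stop on an object; "grip_force" is the grip in N (left out, the last holds). Time passes only in rows, so rows that repeat a pose let the fingers close. It gives the time, the measured TCP pose, the force and the opening at its end, in the units of the state.
- bot.get_obs(): the state, without advancing time (a new reading comes with each control period).
- eyes.camera(name): name is "scene" or "top" or "wrist"; returns a dict with "pixels" (384x512x3 uint8, red, green, blue), "range_z" (384x512 float32, m along the optical axis (not along the pixel's ray), 0 where there is no reading), "mtx" (3x3 intrinsics, pixels), "world_from_camera" (4x4, takes a point from camera to world coordinates). Camera axes: x right, y up, looking along -z (the intrinsics and any distortion apply to the point x, -y, -z); pixel columns grow to the right and rows downward; lengths in m; the calibration is good to about 2 mm. A picture is of the moment at which its call begins.
- bot.close_job(): hands the job in, once; it reports no verdict.
The state is a dict: "time": time; "joint_pos": joint angles; "dq": joint speeds; "effort": joint torques, N m; "tool_pos": TCP position; "orientation": TCP orientation; "wrist_force": force on the tool from outside, world axes, zero at the start; "moment": the same for the moment, N m; "grip_width": opening from 0.0 (shut) to 1.0 (fully open).
Only numpy, scipy, OpenCV 4.12 (cv2) and the standard library are available. Lean on these libraries where they do the work, as an engineer would, in place of code of your own. Each camera call takes 0.05 s, during which the arm holds its last target. There are 200 camera calls.

## Task

The pigment mixer has finished its run. Switch its rotary isolator off, lift the steadying plate off its two locating pins and lay it on the wooden bearers; take the finished jars out and stand them on the cork mat, and put every fresh jar from the mat into a pocket of the mixer, fully down. Then lower the plate gently back over both pins until it sits flat on the pillars, and only then switch the isolator on; leave the muller, the mortar and the bottle as they stand.

Things in the scene. Friction and masses are not known exactly. Their poses are not given: they have to be found in the camera images.
- mixer: benchtop orbital mixer, white housing 260 (x) x 310 (y) x 70 mm, fixed to the bench, place and yaw vary; origin at the centre of its underside, control deck towards its -x. Along its line x = 50 mm stand a grey nest block with three jar pockets (88 x 208 mm, z = 90 to 112 mm) and, past the block's ends at y = +125 and -125 mm, two steel pillars, 24 mm across, flat tops at z = 173 mm, a pin on each
- pocket0 (a point): centre of the floor of the pocket at mixer x = 50, y = -66, z = 90 mm; the pocket is round, 56 mm across, 22 mm deep. A jar fully down in it has its lid 3 mm below the pillar tops
- pocket1 (a point): the same for the middle pocket, mixer x = 50, y = 0 mm
- pocket2 (a point): the same for the pocket at mixer x = 50, y = +66 mm
- pin_round (a point): tip of the round locating pin on the pillar at mixer y = +125 mm: 20 mm tall above the pillar top, 14 mm in diameter for its lower 12 mm, then a cone to 6 mm at the tip
- pin_diamond (a point): tip of the diamond locating pin on the pillar at mixer y = -125 mm: 20 mm tall above the pillar top, 14 mm across mixer x, 8 mm across mixer y, tapering over its upper 8 mm
- isolator (a joint): black rotary isolator handle on the mixer's control deck, axis upright; radians: 0 = off (bar along mixer x), 1.047 = on (turned 60 degrees clockwise seen from above). Stops at both ends; a spring detent (about 0.2 N m) snaps it from mid-travel to the nearer end, where it stays. Starts on
- isolator_grip (a point): point on the isolator's axis at gripping height, 108 mm above the bench; x along the handle bar, turns with it. The bar is 66 mm long (centred 4 mm along +x), 14 mm wide, 90 to 118 mm above the bench; grip it across its width. The disc under it, 54 mm across, has its top at 90 mm
- plate: steadying plate: flat aluminium plate 84 (x) x 300 (y) x 8 mm with a 16 mm round hole at y = +125 and another at y = -125 mm, and a steel bow handle on top; about 0.6 kg. Origin at the centre of its underside. It starts seated on the pins (origin at mixer x = 50, y = 0, z = 173 mm) and is symmetric: it may go back either way round
- plate_handle (a point): centre of the plate's bow handle: a bar 110 mm long along plate y, 12 mm wide (x), 16 mm tall, its centre 47 mm above the plate's underside, with 31 mm of free height between plate and bar
- mat: cork mat 300 (x) x 200 (y) x 3 mm, fixed to the bench on one side of the mixer; origin at the centre of its underside. The fresh jars stand on it at the start, in a row 85 mm apart along its x, leaving about half of the mat free
- bearers: two wooden battens 22 mm wide, 130 mm long, 150 mm apart across x, on a plywood base 200 (x) x 140 (y) mm, fixed to the bench on the other side of the mixer; origin at the centre of its underside, battens' top at z = 26 mm. The plate lies across both with its length along the bearers' x
- done0: glass jar with a black lid, 52 mm in diameter, 80 mm tall to the top of the lid (the lid, 51 mm across, is the top 20 mm), about 0.16 kg, most of it low down; origin at the centre of its underside, z up its axis. Finished jar: starts in pocket 0 of the mixer under the plate; one or two of the three are present
- done1: glass jar with a black lid, 52 mm in diameter, 80 mm tall to the top of the lid (the lid, 51 mm across, is the top 20 mm), about 0.16 kg, most of it low down; origin at the centre of its underside, z up its axis. Finished jar: starts in pocket 1 of the mixer under the plate; one or two of the three are present
- done2: glass jar with a black lid, 52 mm in diameter, 80 mm tall to the top of the lid (the lid, 51 mm across, is the top 20 mm), about 0.16 kg, most of it low down; origin at the centre of its underside, z up its axis. Finished jar: starts in pocket 2 of the mixer under the plate; one or two of the three are present
- fresh0: glass jar with a black lid, 52 mm in diameter, 80 mm tall to the top of the lid (the lid, 51 mm across, is the top 20 mm), about 0.16 kg, most of it low down; origin at the centre of its underside, z up its axis. Fresh jar: starts on the cork mat; two or three of the three are present
- fresh1: glass jar with a black lid, 52 mm in diameter, 80 mm tall to the top of the lid (the lid, 51 mm across, is the top 20 mm), about 0.16 kg, most of it low down; origin at the centre of its underside, z up its axis. Fresh jar: starts on the cork mat; two or three of the three are present
- fresh2: glass jar with a black lid, 52 mm in diameter, 80 mm tall to the top of the lid (the lid, 51 mm across, is the top 20 mm), about 0.16 kg, most of it low down; origin at the centre of its underside, z up its axis. Fresh jar: starts on the cork mat; two or three of the three are present
- muller: glass muller standing on the bench beyond the mixer, 76 mm in diameter, 118 mm tall; to be left alone
- mortar: steel mortar bowl 110 mm in diameter, 75 mm tall, beyond the mixer; to be left alone
- solvent: clear bottle 60 mm in diameter, 170 mm tall, beyond the mixer; to be left alone
Mind the look-alikes: they are no part of the job. What is shaped like the done1 but purple is not meant.

How it is judged:
By the outcome, as a careful person would: the job done as asked, in the order asked, and still so for the second after the job is handed in, with the robot touching nothing.
Of done0, done1, done2 only 1 to 2 are there at a start; the rules pass over those that are not, and their reading is None.
Of fresh0, fresh1, fresh2 only 2 to 3 are there at a start; the rules pass over those that are not, and their reading is None.
At some moment in a run one of fresh0, fresh1, fresh2 may be knocked a few centimetres aside while the robot is not near it.
It also fails if it takes over 210 s, if anything falls off the work surface, if the arm or the gripper's body presses on something with over 40 N, if the wrist force passes 120 N, or if a joint passes its speed limit or range.

## Working session

There is one attempt and no reset: what is moved stays moved. The work goes in short steps, Python scripts to look and compute and a tool call to move; the robot and the scene stay as the last step left them, time stands still between calls to the robot, and variables do not carry over. Pictures are saved under pics/ and viewed, about 12 in all and at most 16, crops included, and the job is handed in when it is done.

Besides the shell and the picture viewer there is one more tool, called after "Request:" as name([rows], argument=value, ...), one row to a line, values as JSON. move_arm: Moves the arm, as the interface text tells. Its arguments: {"type":"object","properties":{"steps":{"type":"array","items":{"type":"array","items":{"type":"number"}}},"grip_force":{"type":"number"}},"required":["steps"]}

```bash
ls; mkdir -p pics
python3 - <<'E'
from workcell import bot, eyes
import cv2, numpy as np
o=bot.get_obs(); print({k:np.round(v,3).tolist() for k,v in o.items()})
ims=[]
for n in ("scene","top"):
    c=eyes.camera(n); np.savez(f"{n}0.npz",**c); cv2.imwrite(f"pics/{n}0.png",cv2.resize(c["pixels"][:,:,::-1],(768,576)))
    print(n,c["mtx"].round(1).tolist(),c["world_from_camera"].round(3).tolist())
E
```

```text
pics
{'time': 0.0, 'joint_pos': [1.232, 0.333, -0.065, 1.461, 0.022, 1.35, -0.088], 'dq': [0.001, 0.002, 0.001, -0.001, 0.0, -0.001, 0.002], 'effort': [0.001, -62.326, 0.025, -38.989, -0.061, 0.04, 0.0], 'tool_pos': [0.194, -0.594, 0.222], 'orientation': [0.988, 0.157, -0.0, -0.001], 'wrist_force': [-0.188, 1.035, -0.124], 'moment': [-0.018, 0.027, -0.057], 'grip_width': 0.997}
scene [[398.0, 0.0, 258.5], [0.0, 398.0, 193.0], [0.0, 0.0, 1.0]] [[-0.404, -0.474, 0.783, 1.349], [0.915, -0.199, 0.351, 0.387], [-0.011, 0.858, 0.514, 0.67], [0.0, 0.0, 0.0, 1.0]]
top [[409.0, 0.0, 251.6], [0.0, 409.0, 191.5], [0.0, 0.0, 1.0]] [[0.004, 0.99, -0.142, 0.431], [-1.0, 0.005, 0.002, 0.017], [0.002, 0.142, 0.99, 1.181], [0.0, 0.0, 0.0, 1.0]]
```

View pics/top0.png

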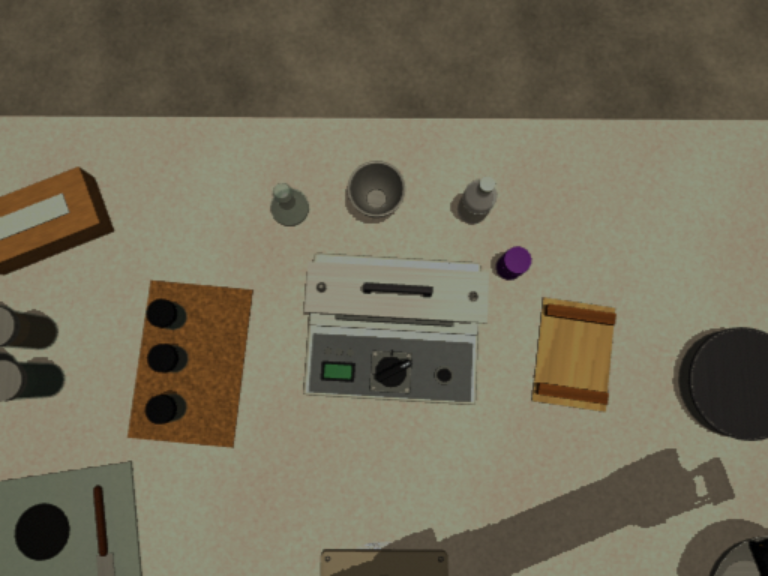

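View pics/scene0.png

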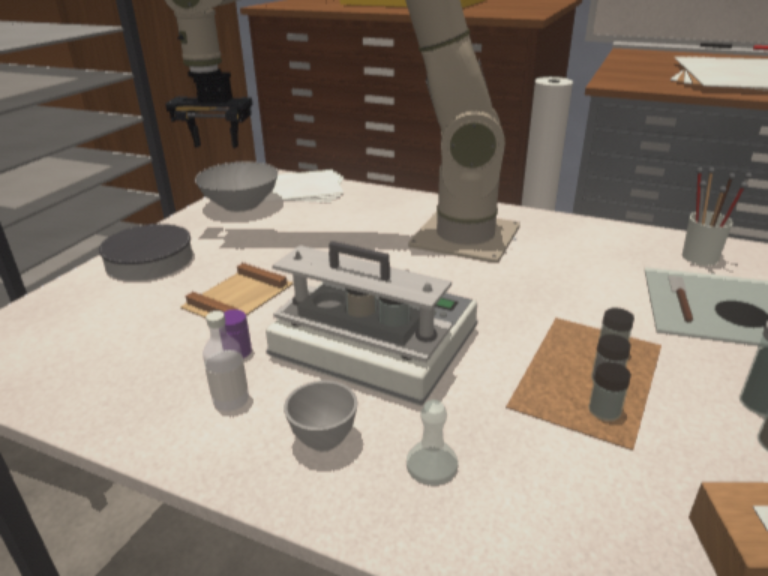

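The top view (768 px scale) shows three black-lidded fresh jars on the mat at (162,313), (163,358) and (161,409). The plate handle is at (398,290), the pins at (321,287) and (474,296), the isolator at (391,372) and the bearers at (575,355). Look-alikes: the purple jar at (514,262) and the black knob at (444,376). The scene view shows two jars under the plate.

```bash
cat > h.py <<'E'
import numpy as np, cv2
from scipy.spatial.transform import Rotation as R
def load(n): return dict(np.load(n))
def cloud(c):
    h,w=c["range_z"].shape; u,v=np.meshgrid(np.arange(w),np.arange(h)); K=c["mtx"]; d=c["range_z"]
    p=np.stack([(u-K[0,2])/K[0,0]*d,-(v-K[1,2])/K[1,1]*d,-d],-1)
    T=c["world_from_camera"]; return p@T[:3,:3].T+T[:3,3]
def ray(c,u,v,z):
    K=c["mtx"];T=c["world_from_camera"]
    r=T[:3,:3]@np.array([(u-K[0,2])/K[0,0],-(v-K[1,2])/K[1,1],-1.]); o=T[:3,3]
    return o+r*(z-o[2])/r[2]
def plane_pts(c,mask,z):
    v,u=np.nonzero(mask); return np.array([ray(c,a,b,z)[:2] for a,b in zip(u,v)])
def comps(mask,minpix=20):
    n,l,s,cen=cv2.connectedComponentsWithStats(mask.astype(np.uint8))
    return [(l==i,s[i],cen[i]) for i in range(1,n) if s[i,4]>=minpix]
def rect(P):
    (cx,cy),(a,b),t=cv2.minAreaRect((P*1000).astype(np.float32)); 
    if a<b: a,b,t=b,a,t+90
    return np.round([cx,cy,a,b,(t+90)%180-90],1)
E
python3 - <<'E'
from h import *
c=load("top0.npz"); P=cloud(c); z=P[...,2]; rgb=c["pixels"].astype(int); hsv=cv2.cvtColor(c["pixels"],cv2.COLOR_RGB2HSV)
area=(P[...,0]>.3)&(P[...,0]<.95)&(abs(P[...,1])<.6)
for nm,lo,hi in [("handle",.205,.25),("plate",.168,.19),("z90-125",.095,.125),("lids",.075,.09),("bearers",.018,.034),("housing",.06,.075)]:
    for m,s,cen in comps(area&(z>lo)&(z<hi)):
        Q=P[m]; print(nm,"px",cen.round(),"n",s[4],"z",np.median(Q[:,2]).round(4),"rect",rect(Q[:,:2]),"mean",(Q[:,:2].mean(0)*1000).round(1),"V",hsv[m][:,2].mean().round())
for nm,p in [("pinA",(321,287)),("pinB",(474,296))]:
    print(nm,ray(c,p[0]/1.5,p[1]/1.5,.193))
# pin fine: crop
im=c["pixels"][160:275,190:340,::-1]; cv2.imwrite("pics/crop0.png",cv2.resize(im,None,fx=5,fy=5,interpolation=cv2.INTER_CUBIC))
E
```

```text
handle px [265. 192.] n 265 z 0.2264 rect [567.3 -16.2 109.1  12.6  87.1] mean [566.6 -15.8] V 38.0
plate px [325. 122.] n 60 z 0.1695 rect [ 755.1 -170.2   25.4   24.1  -33.4] mean [ 756.3 -171.1] V 145.0
plate px [264. 195.] n 3841 z 0.1802 rect [567.8 -16.  300.2  85.   86.8] mean [566.6 -16. ] V 143.0
z90-125 px [319. 132.] n 237 z 0.1129 rect [ 751.7 -167.9   57.    48.8   64.9] mean [ 746.5 -164.6] V 93.0
z90-125 px [188. 128.] n 144 z 0.114 rect [756.8 188.6  35.3  31.  -63.7] mean [755.5 187.6] V 102.0
z90-125 px [262. 213.] n 277 z 0.1108 rect [527.4 -13.6 208.1   8.4  86.8] mean [527.1 -13.1] V 62.0
z90-125 px [262. 247.] n 137 z 0.1172 rect [439.8 -11.8  64.7  13.8 -63.4] mean [439.4 -11.9] V 22.0
lids px [314. 139.] n 40 z 0.082 rect [ 738.8 -158.    54.7   20.4   55.3] mean [ 735.8 -157.9] V 63.0
lids px [345. 173.] n 262 z 0.0787 rect [ 641.5 -239.8   49.6   48.2  -45.1] mean [ 641.4 -239.4] V 89.0
lids px [106. 208.] n 293 z 0.0825 rect [541.4 406.6  50.4  49.8  52. ] mean [540.8 406.1] V 12.0
lids px [263. 217.] n 447 z 0.0882 rect [522.6 -13.4 300.2  22.2  86.8] mean
[... 2103 characters left out ...]
] V 51.0
housing px [264. 174.] n 650 z 0.0687 rect [638.4 -19.1 305.5  19.1  86.8] mean [638.  -18.6] V 146.0
housing px [338. 177.] n 27 z 0.0671 rect [ 632.1 -224.5   44.4   15.    29.4] mean [ 632.5 -222.9] V 33.0
housing px [115. 211.] n 38 z 0.0667 rect [535.9 391.5  49.6  20.  -18.5] mean [536.1 388.2] V 13.0
housing px [260. 242.] n 4716 z 0.0702 rect [453.9  -9.4 310.1 133.3  87.2] mean [451.3  -8.9] V 86.0
housing px [116. 239.] n 36 z 0.0673 rect [459.9 382.4  46.   16.1  -2.7] mean [458.1 380.3] V 9.0
housing px [115. 271.] n 37 z 0.0676 rect [372.2 382.6  47.9  19.    6.2] mean [374.4 379.5] V 9.0
pinA [0.57223823 0.10708155 0.193     ]
pinB [ 0.55863678 -0.14161984  0.193     ]
```

View pics/crop0.png

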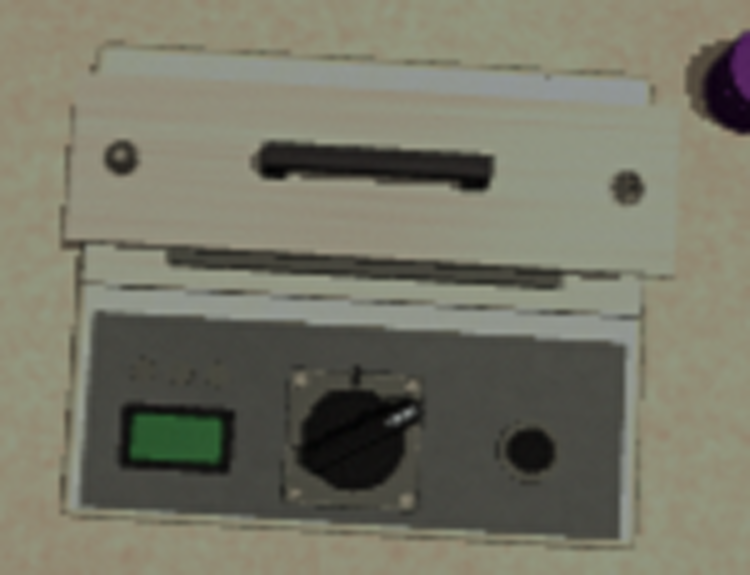

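The points hold up: the plate measures 300x85 with its top at 0.180 and yaw -3.2°, the bar is 65x14 at -63° so the isolator is on, and the lids are about 50 mm at z 0.082. Candidates were the purple jar at (514,262) and the black knob at (444,376). Both are excluded, and the close crop confirms the isolator bar with its white tip.

With the jaws across the "on" bar, the gripper body would overhang the plate. I'll push the bar with closed fingers instead.

```bash
cat > go.py <<'E'
import sys; from h import *; from workcell import bot
# args: x,y,z(mm),psi(deg) ... -> delta rows from the present pose
o=bot.get_obs(); p=np.array(o["tool_pos"]); r=R.from_quat(o["orientation"])
print("t",round(o["time"],2),"tcp",(p*1000).round(1),"psi",round(np.degrees(np.arctan2(*r.as_matrix()[[1,0],0])),2),"F",np.round(o["wrist_force"],1),"grip mm",round(o["grip_width"]*87,1),"j",np.round(o["joint_pos"],2))
for a in sys.argv[1:]:
    x,y,z,s=map(float,a.split(","))
    T=R.from_euler("z",s,degrees=True)*R.from_euler("x",180,degrees=True)
    d=r.inv().apply(np.array([x,y,z])/1000-p)*100; rv=(r.inv()*T).as_rotvec()
    print(a,"->",d.round(2),rv.round(3))
E
python3 go.py 424,-44.5,200,-3.2
```

```text
t 0.1 tcp [ 194.  -593.8  221.8] psi 18.09 F [0.3 0.3 0.6] grip mm 86.8 j [ 1.23  0.33 -0.06  1.46  0.02  1.35 -0.09]
424,-44.5,200,-3.2 -> [ 38.92 -45.06   2.24] [-0.001  0.     0.372]
```

Request:
move_arm([
  [38.9, -45, 1, 0, 0, 0.37, 0],
  [38.9, -45, 1, 0, 0, 0.37, 0],
  [38.9, -45, 1, 0, 0, 0.37, 0],
  [38.9, -45, 1, 0, 0, 0.37, 0],
  [38.9, -45, 1, 0, 0, 0.37, 0],
  [38.9, -45, 1, 0, 0, 0.37, 0],
  [38.9, -45, 1, 0, 0, 0.37, 0],
  [38.9, -45, 1, 0, 0, 0.37, 0],
  [38.9, -45, 1, 0, 0, 0.37, 0],
  [38.9, -45, 1, 0, 0, 0.37, 0],
  [38.9, -45, 1, 0, 0, 0.37, 0],
  [38.9, -45, 1, 0, 0, 0.37, 0],
], grip_force=20)

```text
time: 1.1
tool_pos: [0.3875, -0.1311, 0.214]
orientation: [1.0, -0.027, -0.0, 0.0]
wrist_force: [2.0, -0.6, -0.3]
grip_width: 0.173
```

```bash
python3 go.py 424,-44.5,200,-3.2 424,-44.5,96,-3.2
```

```text
t 1.1 tcp [ 387.5 -131.1  214. ] psi -3.12 F [ 2.  -0.6 -0.3] grip mm 15.0 j [ 0.76 -0.13 -0.5   1.97 -0.06  1.28 -1.34]
424,-44.5,200,-3.2 -> [ 3.17 -8.84  1.4 ] [0.001 0.    0.001]
424,-44.5,96,-3.2 -> [ 3.17 -8.85 11.8 ] [0.001 0.    0.001]
```

Request:
move_arm([
  [3.2, -8.8, 1.4, 0, 0, 0, 0],
  [3.2, -8.8, 1.4, 0, 0, 0, 0],
  [3.2, -8.8, 1.4, 0, 0, 0, 0],
  [3.2, -8.8, 4, 0, 0, 0, 0],
  [3.2, -8.8, 6, 0, 0, 0, 0],
  [3.2, -8.8, 8, 0, 0, 0, 0],
  [3.2, -8.8, 10, 0, 0, 0, 0],
  [3.2, -8.8, 11.7, 0, 0, 0, 0],
  [3.2, -8.8, 11.7, 0, 0, 0, 0],
])

```text
time: 1.85
tool_pos: [0.4218, -0.0467, 0.0942]
orientation: [1.0, -0.027, -0.003, -0.001]
wrist_force: [-0.4, 0.3, -1.1]
grip_width: 0.005
```

```bash
python3 go.py 424,-44.5,96,-3.2 442,-45.5,96,-3.2 449,-40,96,-3.2 450.5,-35,96,-3.2
```

```text
t 1.85 tcp [421.8 -46.7  94.2] psi -3.1 F [-0.4  0.3 -1.1] grip mm 0.5 j [ 0.65  0.06 -0.65  2.08  0.04  1.02 -1.65]
424,-44.5,96,-3.2 -> [ 0.2  -0.23 -0.18] [-0.001  0.005  0.002]
442,-45.5,96,-3.2 -> [ 2.   -0.23 -0.19] [-0.001  0.005  0.002]
449,-40,96,-3.2 -> [ 2.67 -0.81 -0.2 ] [-0.001  0.005  0.002]
450.5,-35,96,-3.2 -> [ 2.8  -1.32 -0.2 ] [-0.001  0.005  0.002]
```

Request:
move_arm([
  [0.5, -0.1, -0.1, 0, 0, 0, 0],
  [1, -0.1, -0.1, 0, 0, 0, 0],
  [1.5, -0.1, -0.1, 0, 0, 0, 0],
  [2, -0.1, -0.1, 0, 0, 0, 0],
  [2.3, -0.4, -0.1, 0, 0, 0, 0],
  [2.5, -0.7, -0.1, 0, 0, 0, 0],
  [2.65, -0.9, -0.1, 0, 0, 0, 0],
  [2.75, -1.15, -0.1, 0, 0, 0, 0],
  [2.8, -1.3, -0.1, 0, 0, 0, 0],
  [2.8, -1.3, -0.1, 0, 0, 0, 0],
  [2.8, -1.3, -0.1, 0, 0, 0, 0],
])

```text
time: 2.77
tool_pos: [0.453, -0.0353, 0.0983]
orientation: [1.0, -0.027, 0.0, 0.0]
wrist_force: [-0.6, -0.8, 0.7]
grip_width: 0.005
```

```bash
cat > iso.py <<'E'
from h import *; from workcell import eyes
c=eyes.camera("top"); P=cloud(c); z=P[...,2]
m=(abs(P[...,0]-.44)<.05)&(abs(P[...,1]+.01)<.05)&(z>.1)&(z<.122)
for k,s,cen in comps(m,15): print("bar",s[4],rect(P[k][:,:2]))
E
python3 iso.py; python3 go.py 441,-75,96,-3.2 441,-75,200,-3.2
```

```text
t 2.82 tcp [452.9 -35.4  98.3] psi -3.1 F [-0.7 -0.1 -0.9] grip mm 0.5 j [ 0.61  0.12 -0.66  2.01  0.09  1.03 -1.72]
441,-75,96,-3.2 -> [-0.97  4.02  0.23] [ 0.    -0.     0.002]
441,-75,200,-3.2 -> [ -0.97   4.02 -10.17] [ 0.    -0.     0.002]
```

Request:
move_arm([
  [-0.5, 1.5, 0, 0, 0, 0, 0],
  [-1, 3, 0, 0, 0, 0, 0],
  [-1, 4, -2, 0, 0, 0, 0],
  [-1, 4, -6, 0, 0, -0.1, 3],
  [-1, 4, -10, 0, 0, -0.2, 6],
  [-1, 4, -14, 0, 0, -0.3, 6],
  [-1, 4, -18, 0, 0, -0.4, 6],
  [-1, 4, -20, 0, 0, -0.5, 6],
  [-1, 4, -20, 0, 0, -0.6, 6],
  [-1, 4, -20, 0, 0, -0.7, 6],
  [-1, 4, -20, 0, 0, -0.8, 6],
  [-1, 4, -20, 0, 0, -0.9, 6],
])

```text
time: 3.82
tool_pos: [0.4406, -0.075, 0.2983]
orientation: [0.911, 0.413, 0.0, 0.0]
wrist_force: [-0.7, -0.5, 0.2]
grip_width: 0.606
```

```bash
python3 iso.py;  python3 go.py 567,-16.1,300,86.8 567,-16.1,201,86.8
```

```text
bar 135 [ 4.427e+02 -8.400e+00  6.420e+01  1.300e+01 -2.000e-01]
t 3.87 tcp [440.5 -74.9 298.2] psi 49.16 F [-0.  -0.1 -0.4] grip mm 55.6 j [ 0.69 -0.08 -0.58  1.75 -0.04  1.46 -0.6 ]
567,-16.1,300,86.8 -> [12.72  5.72 -0.18] [ 0.     0.    -0.657]
567,-16.1,201,86.8 -> [12.72  5.72  9.72] [ 0.     0.    -0.657]
```

Request:
move_arm([
  [12.7, 5.7, -0.2, 0, 0, -0.12, 6],
  [12.7, 5.7, -0.2, 0, 0, -0.24, 6],
  [12.7, 5.7, -0.2, 0, 0, -0.36, 6],
  [12.7, 5.7, -0.2, 0, 0, -0.48, 6],
  [12.7, 5.7, -0.2, 0, 0, -0.6, 6],
  [12.7, 5.7, -0.2, 0, 0, -0.657, 6],
  [12.7, 5.7, 3, 0, 0, -0.657, 6],
  [12.7, 5.7, 3, 0, 0, -0.657, 6],
  [12.7, 5.7, 3, 0, 0, -0.657, 6],
])

```text
time: 4.62
tool_pos: [0.5666, -0.018, 0.2672]
orientation: [0.732, 0.682, -0.001, -0.001]
wrist_force: [-0.5, 0.0, 1.2]
grip_width: 0.687
```

```bash
python3 iso.py
python3 - <<'E'
from h import *; from workcell import eyes
c=eyes.camera("wrist"); P=cloud(c); z=P[...,2]
for nm,lo,hi in [("handle",.215,.24),("plate",.173,.188)]:
    for m,s,cen in comps((z>lo)&(z<hi),100): print(nm,s[4],cen.round(),np.median(P[m][:,2]).round(4),rect(P[m][:,:2]))
cv2.imwrite("pics/w1.png",c["pixels"][:,:,::-1])
E
python3 go.py 567.2,-16.1,201,86.8
```

```text
bar 15 [ 4.221e+02 -3.200e+00  2.290e+01  2.600e+00  2.000e-01]
handle 1564 [252. 188.] 0.2277 [568.8  -2.6  79.   11.9  86.4]
handle 108 [253. 269.] 0.2277 [565.2 -67.9  10.8   7.7  -3.3]
plate 19553 [251. 119.] 0.1811 [571.3  34.7 195.   84.3  86.7]
plate 1951 [253. 278.] 0.181 [ 563.5 -105.1   84.3   29.3   -4. ]
t 4.72 tcp [567.8 -17.7 269.3] psi 86.01 F [0.4 0.9 1.2] grip mm 59.8 j [ 0.55  0.26 -0.72  1.51  0.17  1.43 -0.24]
567.2,-16.1,201,86.8 -> [ 0.16 -0.07  6.83] [ 0.001  0.    -0.014]
```

View pics/w1.png

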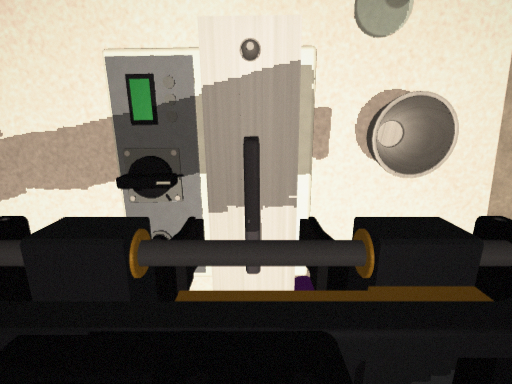

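The wrist view shows the isolator bar along mixer x (at (150,182), so off) and the handle at (252,200) between the fingers, aligned.

Request:
move_arm([
  [0.1, 0, 3, 0, 0, -0.014, 6],
  [0.1, 0, 6, 0, 0, -0.014, 6],
  [0.1, 0, 6.8, 0, 0, -0.014, 6],
  [0.1, 0, 6.8, 0, 0, -0.014, 6],
  [0.1, 0, 6.8, 0, 0, -0.014, 6],
  [0.1, 0, 6.8, 0, 0, -0.014, 4],
  [0.1, 0, 6.8, 0, 0, -0.014, 2],
  [0.1, 0, 6.8, 0, 0, -0.014, 0.5],
  [0.1, 0, 6.8, 0, 0, -0.014, 0.5],
  [0.1, 0, 6.8, 0, 0, -0.014, 0.5],
  [0.1, 0, 6.8, 0, 0, -0.014, 0.5],
  [0.1, 0, 6.8, 0, 0, -0.014, 0.5],
], grip_force=40)

```text
time: 5.72
tool_pos: [0.5676, -0.0166, 0.2002]
orientation: [0.726, 0.688, -0.0, 0.0]
wrist_force: [0.1, 0.8, -1.2]
grip_width: 0.244
```

```bash
python3 go.py 567.2,-16.1,201,86.8
```

```text
t 5.72 tcp [567.6 -16.6 200.2] psi 86.91 F [ 0.1  0.8 -1.2] grip mm 21.2 j [ 0.55  0.3  -0.71  1.62  0.2   1.3  -0.25]
567.2,-16.1,201,86.8 -> [ 0.05 -0.05 -0.08] [0.    0.    0.002]
```

Request:
move_arm([
  [0, 0, 0, 0, 0, 0, 0.5],
  [0, 0, 0, 0, 0, 0, 0.5],
  [0, 0, 0, 0, 0, 0, 0.5],
  [0, 0, 0, 0, 0, 0, 0.5],
])

```text
time: 6.05
tool_pos: [0.5677, -0.0166, 0.2001]
orientation: [0.726, 0.688, 0.0, 0.0]
wrist_force: [1.0, 1.0, -0.2]
grip_width: 0.132
```

```bash
python3 go.py 567.2,-16.1,201,86.8
```

```text
t 6.05 tcp [567.7 -16.6 200.1] psi 86.91 F [ 1.   1.  -0.2] grip mm 11.5 j [ 0.55  0.3  -0.71  1.62  0.2   1.3  -0.25]
567.2,-16.1,201,86.8 -> [ 0.05 -0.05 -0.09] [0.    0.    0.002]
```

Request:
move_arm([
  [0, 0, -0.3, 0, 0, 0, 0.5],
  [0, 0, -0.7, 0, 0, 0, 0.5],
  [0, 0, -1.2, 0, 0, 0, 0.5],
  [0, 0, -1.8, 0, 0, 0, 0.5],
  [0, 0, -2.5, 0, 0, 0, 0.5],
  [0, 0, -3.3, 0, 0, 0, 0.5],
  [0, 0, -4.5, 0, 0, 0, 0.5],
  [0, 0, -6, 0, 0, 0, 0.5],
  [0, 0, -7.5, 0, 0, 0, 0.5],
  [0, 0, -9, 0, 0, 0, 0.5],
  [0, 0, -10, 0, 0, 0, 0.5],
  [0, 0, -10, 0, 0, 0, 0.5],
])

```text
time: 7.05
tool_pos: [0.5686, -0.0163, 0.3031]
orientation: [0.726, 0.688, 0.001, 0.001]
wrist_force: [0.4, -0.3, -5.4]
grip_width: 0.133
```

```bash
python3 go.py 474,-360,300,-8.1
python3 - <<'E'
from h import *; from workcell import eyes
c=eyes.camera("top"); P=cloud(c); z=P[...,2]; np.savez("top1.npz",**c)
m=(z>.262)&(z<.3)&(abs(P[...,1])<.25)&(P[...,0]>.4)&(P[...,0]<.7)
for k,s,cen in comps(m,100): print("plate",s[4],np.median(P[k][:,2]).round(4),rect(P[k][:,:2]))
E
```

```text
t 7.05 tcp [568.6 -16.3 303.1] psi 86.91 F [ 0.4 -0.3 -5.4] grip mm 11.6 j [ 0.55  0.25 -0.72  1.46  0.16  1.5  -0.22]
474,-360,300,-8.1 -> [-34.83  -7.59   0.28] [ 0.003 -0.003  1.658]
plate 1675 0.2833 [573.7  77.6 113.1  84.5  87. ]
plate 281 0.2828 [ 560.7 -156.4   83.7   18.5   -1.4]
```

Request:
move_arm([
  [-2, -0.4, 0, 0, 0, 0.08, 0.5],
  [-4, -0.9, 0, 0, 0, 0.17, 0.5],
  [-6, -1.3, 0, 0, 0, 0.27, 0.5],
  [-8, -1.7, 0, 0, 0, 0.37, 0.5],
  [-10, -2.2, 0, 0, 0, 0.47, 0.5],
  [-12, -2.6, 0, 0, 0, 0.57, 0.5],
  [-14, -3, 0, 0, 0, 0.67, 0.5],
  [-16, -3.5, 0, 0, 0, 0.77, 0.5],
  [-18, -3.9, 0, 0, 0, 0.87, 0.5],
  [-20, -4.3, 0, 0, 0, 0.97, 0.5],
  [-22, -4.8, 0, 0, 0, 1.05, 0.5],
  [-23, -5, 0, 0, 0, 1.1, 0.5],
])

```text
time: 8.1
tool_pos: [0.5036, -0.2466, 0.2989]
orientation: [0.979, 0.203, -0.001, -0.0]
wrist_force: [-0.4, -0.3, -6.8]
grip_width: 0.132
```

```bash
python3 go.py 474,-360,300,-8.1
```

```text
t 8.1 tcp [ 503.6 -246.6  298.9] psi 23.44 F [-0.4 -0.3 -6.8] grip mm 11.5 j [ 0.77  0.19 -0.46  1.49  0.09  1.48 -0.85]
474,-360,300,-8.1 -> [-7.23  9.23 -0.1 ] [0.    0.002 0.55 ]
```

Request:
move_arm([
  [-2, 2.5, 0, 0, 0, 0.1, 0.5],
  [-4, 5, 0, 0, 0, 0.2, 0.5],
  [-6, 7.6, 0, 0, 0, 0.3, 0.5],
  [-7.2, 9.2, 2, 0, 0, 0.4, 0.5],
  [-7.2, 9.2, 4, 0, 0, 0.5, 0.5],
  [-7.2, 9.2, 7, 0, 0, 0.55, 0.5],
  [-7.2, 9.2, 10, 0, 0, 0.55, 0.5],
  [-7.2, 9.2, 13, 0, 0, 0.55, 0.5],
  [-7.2, 9.2, 16, 0, 0, 0.55, 0.5],
  [-7.2, 9.2, 19, 0, 0, 0.55, 0.5],
  [-7.2, 9.2, 21.5, 0, 0, 0.55, 0.5],
  [-7.2, 9.2, 22, 0, 0, 0.55, 0.5],
])

```text
time: 9.1
tool_pos: [0.4735, -0.3548, 0.0744]
orientation: [0.998, -0.066, -0.004, -0.002]
wrist_force: [-1.5, 1.4, -6.9]
grip_width: 0.137
```

```bash
python3 go.py 474,-360,54,-8.1
```

```text
t 9.1 tcp [ 473.5 -354.8   74.4] psi -7.62 F [-1.5  1.4 -6.9] grip mm 11.9 j [ 0.83  0.41 -0.32  1.7   0.15  1.07 -1.24]
474,-360,54,-8.1 -> [0.13 0.52 2.03] [-0.004  0.008  0.008]
```

Request:
move_arm([
  [0, 0, 0.5, 0, 0, 0, 0.5],
  [0, 0, 1, 0, 0, 0, 0.5],
  [0, 0, 1.4, 0, 0, 0, 0.5],
  [0, 0, 1.7, 0, 0, 0, 0.5],
  [0, 0, 2, 0, 0, 0, 0.5],
  [0, 0, 2.2, 0, 0, 0, 0.5],
  [0, 0, 2.3, 0, 0, 0, 0.5],
  [0, 0, 2.4, 0, 0, 0, 0.5],
  [0, 0, 2.5, 0, 0, 0, 0.5],
  [0, 0, 2.5, 0, 0, 0, 0.5],
])

```text
time: 9.93
tool_pos: [0.4767, -0.3568, 0.0551]
orientation: [0.998, -0.067, 0.0, 0.0]
wrist_force: [0.2, -0.1, -6.8]
grip_width: 0.135
```

```bash
python3 go.py 474,-360,53,-8.1
```

```text
t 9.93 tcp [ 476.7 -356.8   55.1] psi -7.63 F [ 0.2 -0.1 -6.8] grip mm 11.8 j [ 0.83  0.44 -0.32  1.71  0.16  1.02 -1.25]
474,-360,53,-8.1 -> [-0.23  0.35  0.21] [ 0.    -0.     0.008]
```

Request:
move_arm([
  [-0.1, 0.15, 0.05, 0, 0, 0, 0.5],
  [-0.2, 0.3, 0.1, 0, 0, 0, 0.5],
  [-0.2, 0.3, 0.15, 0, 0, 0, 0.5],
  [-0.2, 0.3, 0.2, 0, 0, 0, 0.5],
  [-0.2, 0.3, 0.22, 0, 0, 0, 0.5],
  [-0.2, 0.3, 0.24, 0, 0, 0, 0.5],
  [-0.2, 0.3, 0.24, 0, 0, 0, 0.5],
])

```text
time: 10.52
tool_pos: [0.4742, -0.3599, 0.0531]
orientation: [0.998, -0.067, -0.0, 0.0]
wrist_force: [-3.3, -0.1, -0.5]
grip_width: 0.132
```

```bash
python3 go.py 474,-360,53,-8.1
```

```text
t 10.52 tcp [ 474.2 -359.9   53.1] psi -7.65 F [-3.3 -0.1 -0.5] grip mm 11.4 j [ 0.83  0.44 -0.32  1.71  0.16  1.02 -1.25]
474,-360,53,-8.1 -> [-0.01  0.02  0.01] [0.    0.    0.008]
```

Request:
move_arm([
  [0, 0, 0, 0, 0, 0, 2],
  [0, 0, 0, 0, 0, 0, 3.5],
  [0, 0, 0, 0, 0, 0, 5],
  [0, 0, 0, 0, 0, 0, 6],
  [0, 0, -2, 0, 0, 0, 6],
  [0, 0, -5, 0, 0, 0, 6],
  [0, 0, -9, 0, 0, 0, 6],
  [0, 0, -13, 0, 0, 0, 6],
  [0, 0, -17, 0, 0, 0, 6],
  [0, 0, -21, 0, 0, 0, 6],
  [0, 0, -21, 0, 0, 0, 6],
])

```text
time: 11.43
tool_pos: [0.4771, -0.3609, 0.2719]
orientation: [0.998, -0.066, 0.005, 0.003]
wrist_force: [1.2, -0.0, 0.7]
grip_width: 0.683
```

```bash
python3 - <<'E'
from h import *; from workcell import eyes
c=eyes.camera("top"); P=cloud(c); z=P[...,2]; np.savez("top2.npz",**c)
A=(P[...,0]>.3)&(P[...,0]<.7)&(abs(P[...,1])<.5)
for nm,lo,hi,n in [("plate",.028,.045,200),("lid",.162,.18,30),("pin",.173,.2,5),("block",.1,.12,50),("mat lids",.076,.09,150)]:
    for k,s,cen in comps(A&(z>lo)&(z<hi),n): print(nm,s[4],cen.round(),np.median(P[k][:,2]).round(4),rect(P[k][:,:2]),(P[k][:,:2].mean(0)*1000).round(1))
hsv=cv2.cvtColor(c["pixels"],cv2.COLOR_RGB2HSV)
m=(hsv[...,1]>110)&(hsv[...,0]<20)&(z<.012)&(P[...,1]>.25)&(P[...,1]<.6)&(P[...,0]>.3)&(P[...,0]<.7)
m=cv2.morphologyEx(m.astype(np.uint8),cv2.MORPH_OPEN,np.ones((3,3)))
for k,s,cen in comps(m,500): print("mat",s[4],rect(P[k][:,:2]))
cv2.imwrite("pics/t2.png",cv2.resize(c["pixels"][:,:,::-1],(768,576)))
E
python3 go.py
```

```text
plate 2634 [383. 239.] 0.0329 [ 473.1 -359.   299.8   89.4   -7.7] [ 464.8 -351.1]
lid 324 [238. 193.] 0.1691 [5.709e+02 5.070e+01 4.830e+01 4.780e+01 3.000e-01] [571.1  49.8]
lid 48 [215. 193.] 0.1722 [5.749e+02 1.081e+02 2.280e+01 2.180e+01 4.000e-01] [572.3 107.5]
lid 321 [264. 195.] 0.1692 [ 5.66e+02 -1.45e+01  4.85e+01  4.75e+01  1.00e-01] [566.3 -15. ]
lid 69 [314. 198.] 0.1722 [ 560.8 -139.5   22.8   21.6   -6.8] [ 560.2 -139.8]
pin 43 [214. 191.] 0.1845 [575.7 108.6  19.8  15.5 -89.9] [574.  107.6]
pin 25 [315. 198.] 0.1739 [ 559.1 -142.3   18.1   12.2   20.6] [ 559.8 -142.9]
block 1547 [264. 199.] 0.1112 [567.7 -15.6 207.9  89.   86.7] [564.6 -18.5]
block 128 [261. 246.] 0.1169 [ 4.427e+02 -8.400e+00  6.400e+01  1.300e+01 -1.000e-01] [441.8  -8.4]
mat lids 250 [345. 173.] 0.0789 [ 641.2 -239.6   50.1   47.2   -3. ] [ 641.4 -239.3]
mat lids 434 [221. 201.] 0.0883 [573.2  68.7 132.1 114.2  86.9] [562.6  97.8]
mat lids 235 [301. 185.] 0.0884 [600.2 -93.  149.8  43.3  89.3] [ 605.1 -119.1]
mat lids 202 [288. 200.] 0.0882 [564.6 -81.6  51.3  48.9 -90. ] [564.1 -82.9]
mat lids 286 [106. 208.] 0.0828 [540.8 406.3  49.9  49.3 -45.4] [540.6 406.4]
mat lids 194 [310. 215.] 0.0882 [ 529.7 -140.    50.5   46.9   -3. ] [ 525. -142.]
mat lids 292 [107. 238.] 0.0828 [461.2 399.7  49.4  48.  -89.8] [460.6 400. ]
mat lids 309 [106. 273.] 0.0826 [370.3 398.5  49.7  49.4 -28.3] [370.5 398.1]
mat 6029 [454.8 370.9 299.7 200.9  -5.1]
t 11.48 tcp [ 476.4 -360.4  267.9] psi -7.62 F [ 0.1  0.6 -1.1] grip mm 59.8 j [ 0.85  0.26 -0.34  1.46  0.09  1.42 -1.2 ]
```

View pics/t2.png

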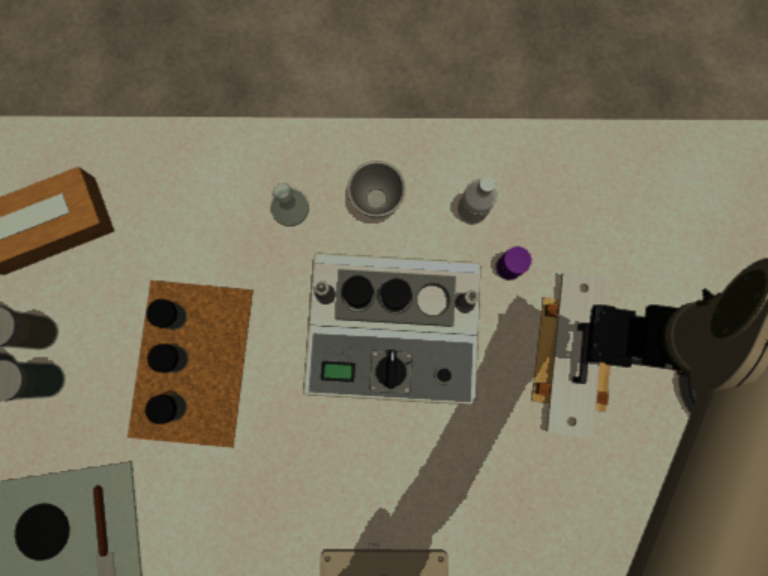

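The top view shows the plate lying across both bearers at (575,355), done jars in pocket 2 (358,292) and pocket 1 (396,295), and pocket 0 empty at (433,299). The isolator is off at (391,366) and the three fresh jars haven't moved.

```bash
python3 go.py 567.3,-15.5,250,86.8
```

```text
t 11.48 tcp [ 476.4 -360.4  267.9] psi -7.62 F [ 0.1  0.6 -1.1] grip mm 59.8 j [ 0.85  0.26 -0.34  1.46  0.09  1.42 -1.2 ]
567.3,-15.5,250,86.8 -> [  4.43 -35.4    1.67] [ 0.01  -0.002 -1.648]
```

Request:
move_arm([
  [0.4, -3, 0, 0, 0, -0.12, 6],
  [0.8, -6, 0, 0, 0, -0.24, 7],
  [1.2, -9, 0, 0, 0, -0.36, 7],
  [1.6, -12, 0, 0, 0, -0.48, 7],
  [2, -15, 0, 0, 0, -0.6, 7],
  [2.4, -18, 0, 0, 0, -0.72, 7],
  [2.8, -21, 0, 0, 0, -0.84, 7],
  [3.2, -24, 0, 0, 0, -0.96, 7],
  [3.5, -27, 0, 0, 0, -1.08, 7],
  [3.8, -30, 0, 0, 0, -1.2, 7],
  [4, -33, 0, 0, 0, -1.32, 7],
  [4.4, -35.4, 1, 0, 0, -1.44, 7],
])

```text
time: 12.48
tool_pos: [0.5655, -0.0115, 0.2537]
orientation: [0.792, 0.611, 0.001, 0.001]
wrist_force: [0.7, -0.6, -0.2]
grip_width: 0.805
```

```bash
python3 go.py 567.3,-15.5,250,86.8  567.3,-15.5,118,86.8
```

```text
t 12.48 tcp [565.5 -11.5 253.7] psi 75.32 F [ 0.7 -0.6 -0.2] grip mm 70.0 j [ 0.54  0.26 -0.71  1.55  0.17  1.4  -0.44]
567.3,-15.5,250,86.8 -> [-0.34  0.27  0.37] [ 0.002 -0.001 -0.2  ]
567.3,-15.5,118,86.8 -> [-0.35  0.24 13.57] [ 0.002 -0.001 -0.2  ]
```

Request:
move_arm([
  [-0.3, 0.2, 0.4, 0, 0, -0.1, 7],
  [-0.3, 0.2, 0.4, 0, 0, -0.2, 7],
  [-0.3, 0.2, 2, 0, 0, -0.2, 7],
  [-0.3, 0.2, 4, 0, 0, -0.2, 7],
  [-0.3, 0.2, 6, 0, 0, -0.2, 7],
  [-0.3, 0.2, 6, 0, 0, -0.2, 7],
  [-0.3, 0.2, 6, 0, 0, -0.2, 7],
])

```text
time: 13.07
tool_pos: [0.5653, -0.0179, 0.1918]
orientation: [0.729, 0.684, -0.001, -0.001]
wrist_force: [-0.2, 0.9, 0.1]
grip_width: 0.806
```

```bash
python3 go.py 567.3,-15.5,118,86.8
```

```text
t 13.07 tcp [565.3 -17.9 191.8] psi 86.35 F [-0.2  0.9  0.1] grip mm 70.1 j [ 0.56  0.3  -0.72  1.63  0.21  1.29 -0.27]
567.3,-15.5,118,86.8 -> [0.25 0.2  7.38] [-0.002 -0.    -0.008]
```

Request:
move_arm([
  [0.25, 0.2, 2, 0, 0, -0.008, 7],
  [0.25, 0.2, 4, 0, 0, -0.008, 7],
  [0.25, 0.2, 6, 0, 0, -0.008, 7],
  [0.25, 0.2, 7.3, 0, 0, -0.008, 7],
  [0.25, 0.2, 7.3, 0, 0, -0.008, 7],
  [0.25, 0.2, 7.3, 0, 0, -0.008, 6],
  [0.25, 0.2, 7.3, 0, 0, -0.008, 5],
  [0.25, 0.2, 7.3, 0, 0, -0.008, 4.5],
  [0.25, 0.2, 7.3, 0, 0, -0.008, 4.5],
  [0.25, 0.2, 7.3, 0, 0, -0.008, 4.5],
  [0.25, 0.2, 7.3, 0, 0, -0.008, 4.5],
], grip_force=20)

```text
time: 13.98
tool_pos: [0.5688, -0.0156, 0.1209]
orientation: [0.727, 0.687, 0.0, 0.001]
wrist_force: [-1.8, -0.7, 7.2]
grip_width: 0.594
```

```bash
python3 go.py 510,311,260,86.8
```

```text
t 13.98 tcp [568.8 -15.6 120.9] psi 86.79 F [-1.8 -0.7  7.2] grip mm 51.6 j [ 0.53  0.37 -0.71  1.71  0.26  1.15 -0.3 ]
510,311,260,86.8 -> [ 32.27  -7.68 -13.93] [ 0.002  0.    -0.   ]
```

Request:
move_arm([
  [0, 0, -0.5, 0, 0, 0, 4.5],
  [0, 0, -1, 0, 0, 0, 4.5],
  [0, 0, -2, 0, 0, 0, 4.5],
  [0, 0, -3, 0, 0, 0, 4.5],
  [0, 0, -5, 0, 0, 0, 4.5],
  [0, 0, -7, 0, 0, 0, 4.5],
  [0, 0, -9, 0, 0, 0, 4.5],
  [0, 0, -11, 0, 0, 0, 4.5],
  [0, 0, -13, 0, 0, 0, 4.5],
  [0, 0, -14, 0, 0, 0, 4.5],
  [0, 0, -14, 0, 0, 0, 4.5],
])

```text
time: 14.9
tool_pos: [0.5693, -0.0153, 0.2627]
orientation: [0.727, 0.687, 0.001, 0.002]
wrist_force: [0.1, -0.1, -1.6]
grip_width: 0.588
```

```bash
python3 go.py 510,311,260,86.8;  python3 - <<'E'
from h import *; from workcell import eyes
c=eyes.camera("scene"); cv2.imwrite("pics/s3.png",c["pixels"][40:320,100:400,::-1])
E
```

```text
t 14.9 tcp [569.3 -15.3 262.7] psi 86.8 F [ 0.1 -0.1 -1.6] grip mm 51.2 j [ 0.56  0.26 -0.74  1.52  0.18  1.42 -0.24]
510,311,260,86.8 -> [32.24 -7.75  0.23] [ 0.004  0.    -0.   ]
```

View pics/s3.png

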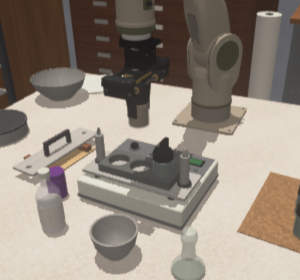

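The scene crop shows one finished jar held upright, two pockets free, and the other jar still in place.

Request:
move_arm([
  [3, -0.7, 0, 0, 0, 0, 4.5],
  [6, -1.4, 0, 0, 0, 0, 4.5],
  [9, -2.2, 0, 0, 0, 0, 4.5],
  [12, -2.9, 0, 0, 0, 0, 4.5],
  [15, -3.6, 0, 0, 0, 0, 4.5],
  [18, -4.3, 0, 0, 0, 0, 4.5],
  [21, -5, 0, 0, 0, 0, 4.5],
  [24, -5.8, 0, 0, 0, 0, 4.5],
  [27, -6.5, 0, 0, 0, 0, 4.5],
  [29.5, -7.1, 3, 0, 0, 0, 4.5],
  [31.5, -7.6, 6, 0, 0, 0, 4.5],
  [32.2, -7.7, 9, 0, 0, 0, 4.5],
])

```text
time: 15.95
tool_pos: [0.5068, 0.3139, 0.1675]
orientation: [0.725, 0.689, -0.0, -0.001]
wrist_force: [0.0, 0.3, -2.0]
grip_width: 0.594
```

```bash
python3 go.py 510,311,36,86.8
```

```text
t 15.95 tcp [506.8 313.9 167.5] psi 87.07 F [ 0.   0.3 -2. ] grip mm 51.6 j [ 0.04  0.43 -0.86  1.58  0.34  1.28 -0.92]
510,311,36,86.8 -> [-0.29  0.35 13.15] [-0.002 -0.001  0.005]
```

Request:
move_arm([
  [0, 0, 2, 0, 0, 0, 4.5],
  [0, 0, 4.5, 0, 0, 0, 4.5],
  [0, 0, 7, 0, 0, 0, 4.5],
  [0, 0, 9, 0, 0, 0, 4.5],
  [0, 0, 11, 0, 0, 0, 4.5],
  [0, 0, 12, 0, 0, 0, 4.5],
  [0, 0, 12.7, 0, 0, 0, 4.5],
  [0, 0, 13.1, 0, 0, 0, 4.5],
  [0, 0, 13.1, 0, 0, 0, 4.5],
])

```text
time: 16.7
tool_pos: [0.5092, 0.3101, 0.0383]
orientation: [0.727, 0.687, -0.0, -0.0]
wrist_force: [-0.2, 1.9, -1.1]
grip_width: 0.59
```

```bash
python3 go.py 510,311,33,86.8
```

```text
t 16.7 tcp [509.2 310.1  38.3] psi 86.8 F [-0.2  1.9 -1.1] grip mm 51.3 j [-0.01  0.57 -0.79  1.7   0.45  1.07 -1.  ]
510,311,33,86.8 -> [0.09 0.08 0.53] [-0.001  0.    -0.   ]
```

Request:
move_arm([
  [0, 0, 0.15, 0, 0, 0, 4.5],
  [0, 0, 0.3, 0, 0, 0, 4.5],
  [0, 0, 0.4, 0, 0, 0, 4.5],
  [0, 0, 0.5, 0, 0, 0, 4.5],
  [0, 0, 0.6, 0, 0, 0, 4.5],
  [0, 0, 0.6, 0, 0, 0, 4.5],
])

```text
time: 17.2
tool_pos: [0.5097, 0.3104, 0.0339]
orientation: [0.727, 0.687, 0.0, 0.0]
wrist_force: [-4.0, -2.9, 10.4]
grip_width: 0.595
```

```bash
python3 go.py 510,311,33,86.8
```

```text
t 17.2 tcp [509.7 310.4  33.9] psi 86.79 F [-4.  -2.9 10.4] grip mm 51.7 j [-0.01  0.57 -0.78  1.7   0.46  1.06 -1.  ]
510,311,33,86.8 -> [0.07 0.03 0.09] [ 0.001  0.    -0.   ]
```

Request:
move_arm([
  [0, 0, -0.05, 0, 0, 0, 5.5],
  [0, 0, -0.05, 0, 0, 0, 6.5],
  [0, 0, -0.05, 0, 0, 0, 7],
  [0, 0, -2, 0, 0, 0, 7],
  [0, 0, -5, 0, 0, 0, 7],
  [0, 0, -9, 0, 0, 0, 7],
  [0, 0, -13, 0, 0, 0, 7],
  [0, 0, -17, 0, 0, 0, 7],
  [0, 0, -20, 0, 0, 0, 7],
  [0, 0, -20, 0, 0, 0, 7],
])

```text
time: 18.03
tool_pos: [0.5111, 0.3123, 0.2395]
orientation: [0.727, 0.687, 0.005, 0.001]
wrist_force: [0.2, -0.1, 0.3]
grip_width: 0.807
```

```bash
python3 go.py 571,50,230,86.8 571,50,190,86.8
```

```text
t 18.03 tcp [511.1 312.3 239.5] psi 86.8 F [ 0.2 -0.1  0.3] grip mm 70.2 j [ 0.05  0.38 -0.88  1.48  0.3   1.41 -0.89]
571,50,230,86.8 -> [-25.86   7.43   0.88] [ 0.008 -0.005 -0.   ]
571,50,190,86.8 -> [-25.88   7.4    4.88] [ 0.008 -0.005 -0.   ]
```

Request:
move_arm([
  [-4, 1.1, 0, 0, 0, 0, 7],
  [-8, 2.3, 0, 0, 0, 0, 7],
  [-12, 3.4, 0, 0, 0, 0, 7],
  [-16, 4.6, 0, 0, 0, 0, 7],
  [-20, 5.7, 0, 0, 0, 0, 7],
  [-24, 6.9, 0, 0, 0, 0, 7],
  [-25.8, 7.4, 0, 0, 0, 0, 7],
  [-25.8, 7.4, 2, 0, 0, 0, 7],
  [-25.8, 7.4, 4, 0, 0, 0, 7],
  [-25.8, 7.4, 5, 0, 0, 0, 7],
  [-25.8, 7.4, 5, 0, 0, 0, 7],
  [-25.8, 7.4, 5, 0, 0, 0, 7],
])

```text
time: 19.03
tool_pos: [0.5686, 0.0489, 0.1828]
orientation: [0.726, 0.687, -0.0, -0.0]
wrist_force: [0.4, 0.2, -1.0]
grip_width: 0.807
```

```bash
python3 go.py 571,50,120,86.8
```

```text
t 19.03 tcp [568.6  48.9 182.8] psi 86.84 F [ 0.4  0.2 -1. ] grip mm 70.2 j [ 0.47  0.33 -0.77  1.63  0.24  1.28 -0.4 ]
571,50,120,86.8 -> [0.12 0.23 6.28] [-0.001 -0.     0.001]
```

Request:
move_arm([
  [0.12, 0.2, 2, 0, 0, 0, 7],
  [0.12, 0.2, 4, 0, 0, 0, 7],
  [0.12, 0.2, 5.5, 0, 0, 0, 7],
  [0.12, 0.2, 6.2, 0, 0, 0, 7],
  [0.12, 0.2, 6.2, 0, 0, 0, 6],
  [0.12, 0.2, 6.2, 0, 0, 0, 5],
  [0.12, 0.2, 6.2, 0, 0, 0, 4.5],
  [0.12, 0.2, 6.2, 0, 0, 0, 4.5],
  [0.12, 0.2, 6.2, 0, 0, 0, 4.5],
  [0.12, 0.2, 6.2, 0, 0, 0, 4.5],
  [0.12, 0.2, 6.2, 0, 0, 0, 4.5],
])

```text
time: 19.95
tool_pos: [0.5717, 0.0498, 0.1221]
orientation: [0.727, 0.687, 0.001, 0.001]
wrist_force: [-1.5, 0.7, 6.1]
grip_width: 0.59
```

```bash
python3 go.py 571,50,260,86.8
```

```text
t 19.95 tcp [571.7  49.8 122.1] psi 86.79 F [-1.5  0.7  6.1] grip mm 51.4 j [ 0.45  0.4  -0.75  1.69  0.29  1.17 -0.44]
571,50,260,86.8 -> [  0.02  -0.04 -13.79] [ 0.002 -0.    -0.   ]
```

Request:
move_arm([
  [0, 0, -0.5, 0, 0, 0, 4.5],
  [0, 0, -1, 0, 0, 0, 4.5],
  [0, 0, -2, 0, 0, 0, 4.5],
  [0, 0, -3, 0, 0, 0, 4.5],
  [0, 0, -5, 0, 0, 0, 4.5],
  [0, 0, -7, 0, 0, 0, 4.5],
  [0, 0, -9, 0, 0, 0, 4.5],
  [0, 0, -11, 0, 0, 0, 4.5],
  [0, 0, -13, 0, 0, 0, 4.5],
  [0, 0, -14, 0, 0, 0, 4.5],
  [0, 0, -14, 0, 0, 0, 4.5],
])

```text
time: 20.87
tool_pos: [0.5719, 0.05, 0.2636]
orientation: [0.727, 0.687, 0.002, 0.001]
wrist_force: [0.8, 0.5, -0.7]
grip_width: 0.595
```

```bash
python3 go.py 410,318,260,86.8 410,318,170,86.8
```

```text
t 20.87 tcp [571.9  50.  263.6] psi 86.79 F [ 0.8  0.5 -0.7] grip mm 51.7 j [ 0.48  0.29 -0.79  1.51  0.2   1.43 -0.37]
410,318,260,86.8 -> [ 25.85 -17.66   0.3 ] [ 0.004 -0.    -0.   ]
410,318,170,86.8 -> [ 25.85 -17.7    9.3 ] [ 0.004 -0.    -0.   ]
```

Request:
move_arm([
  [2.6, -1.8, 0, 0, 0, 0, 4.5],
  [5.2, -3.6, 0, 0, 0, 0, 4.5],
  [7.8, -5.3, 0, 0, 0, 0, 4.5],
  [10.4, -7.1, 0, 0, 0, 0, 4.5],
  [13, -8.9, 0, 0, 0, 0, 4.5],
  [15.6, -10.7, 0, 0, 0, 0, 4.5],
  [18.2, -12.4, 0, 0, 0, 0, 4.5],
  [20.8, -14.2, 0, 0, 0, 0, 4.5],
  [23.4, -16, 0, 0, 0, 0, 4.5],
  [25.8, -17.6, 3, 0, 0, 0, 4.5],
  [25.8, -17.6, 6, 0, 0, 0, 4.5],
  [25.8, -17.6, 9, 0, 0, 0, 4.5],
])

```text
time: 21.87
tool_pos: [0.4078, 0.3186, 0.1691]
orientation: [0.725, 0.689, 0.0, -0.0]
wrist_force: [0.8, -0.6, -2.4]
grip_width: 0.591
```

```bash
python3 go.py 410,318,38,86.8
```

```text
t 21.87 tcp [407.8 318.6 169.1] psi 87.03 F [ 0.8 -0.6 -2.4] grip mm 51.4 j [ 0.11  0.26 -0.97  1.77  0.23  1.23 -0.98]
410,318,38,86.8 -> [-0.05  0.22 13.11] [ 0.    -0.     0.004]
```

Request:
move_arm([
  [0, 0, 2, 0, 0, 0, 4.5],
  [0, 0, 4.5, 0, 0, 0, 4.5],
  [0, 0, 7, 0, 0, 0, 4.5],
  [0, 0, 9, 0, 0, 0, 4.5],
  [0, 0, 11, 0, 0, 0, 4.5],
  [0, 0, 12, 0, 0, 0, 4.5],
  [0, 0, 12.6, 0, 0, 0, 4.5],
  [0, 0, 13, 0, 0, 0, 4.5],
  [0, 0, 13.2, 0, 0, 0, 4.5],
  [0, 0, 13.4, 0, 0, 0, 4.5],
  [0, 0, 13.5, 0, 0, 0, 4.5],
  [0, 0, 13.5, 0, 0, 0, 4.5],
])

```text
time: 22.87
tool_pos: [0.4099, 0.3171, 0.0361]
orientation: [0.727, 0.687, 0.0, 0.0]
wrist_force: [-0.3, -0.5, -1.6]
grip_width: 0.591
```

```bash
python3 go.py 410,318,35,86.8
```

```text
t 22.87 tcp [409.9 317.1  36.1] psi 86.78 F [-0.3 -0.5 -1.6] grip mm 51.4 j [ 0.01  0.44 -0.88  1.9   0.4   0.99 -1.11]
410,318,35,86.8 -> [0.09 0.   0.11] [ 0.001 -0.    -0.   ]
```

Request:
move_arm([
  [0, 0, 0.08, 0, 0, 0, 4.5],
  [0, 0, 0.15, 0, 0, 0, 4.5],
  [0, 0, 0.2, 0, 0, 0, 4.5],
  [0, 0, 0.2, 0, 0, 0, 5.5],
  [0, 0, 0.2, 0, 0, 0, 6.5],
  [0, 0, 0.2, 0, 0, 0, 7],
  [0, 0, -2, 0, 0, 0, 7],
  [0, 0, -5, 0, 0, 0, 7],
  [0, 0, -9, 0, 0, 0, 7],
  [0, 0, -13, 0, 0, 0, 7],
  [0, 0, -14, 0, 0, 0, 7],
  [0, 0, -14, 0, 0, 0, 7],
])

```text
time: 23.87
tool_pos: [0.4111, 0.3183, 0.1791]
orientation: [0.727, 0.687, 0.003, 0.001]
wrist_force: [-0.2, -0.3, 0.2]
grip_width: 0.802
```

```bash
cat > lids.py <<'E'
from h import *; from workcell import eyes
c=eyes.camera("top"); P=cloud(c); z=P[...,2]; np.savez("topL.npz",**c)
for nm,A,lo,hi in [("mat",(abs(P[...,1]-.37)<.13)&(abs(P[...,0]-.455)<.17),.07,.1),("nest",(abs(P[...,1]+.016)<.11)&(abs(P[...,0]-.567)<.06),.155,.18)]:
    for k,s,cen in comps(A&(z>lo)&(z<hi),60): print(nm,s[4],np.median(P[k][:,2]).round(4),rect(P[k][:,:2])[:4],(P[k][:,:2].mean(0)*1000).round(1))
E
python3 lids.py; python3 go.py 541,406.4,170,86.8
```

```text
mat 269 0.0825 [545.3 407.3  51.9  40.9] [543.3 405.4]
mat 278 0.0824 [509.5 309.4  48.6  48.1] [509.2 307.9]
mat 300 0.0823 [409.4 316.3  49.3  49.1] [409.6 314.9]
t 23.92 tcp [410.4 317.4 176.9] psi 86.77 F [ 1.4  0.5 -1.2] grip mm 70.0 j [ 0.12  0.26 -0.98  1.76  0.23  1.24 -0.97]
541,406.4,170,86.8 -> [ 9.62 12.54  0.73] [ 0.003 -0.001 -0.001]
```

Request:
move_arm([
  [2.4, 3.1, 0, 0, 0, 0, 6.4],
  [4.8, 6.2, 0, 0, 0, 0, 6.4],
  [7.2, 9.3, 0, 0, 0, 0, 6.4],
  [9.6, 12.5, 0, 0, 0, 0, 6.4],
  [9.6, 12.5, 2, 0, 0, 0, 6.4],
  [9.6, 12.5, 4, 0, 0, 0, 6.4],
  [9.6, 12.5, 6, 0, 0, 0, 6.4],
  [9.6, 12.5, 6, 0, 0, 0, 6.4],
  [9.6, 12.5, 6, 0, 0, 0, 6.4],
])

```text
time: 24.67
tool_pos: [0.5388, 0.4051, 0.1135]
orientation: [0.726, 0.687, -0.002, -0.0]
wrist_force: [0.6, 1.1, 1.7]
grip_width: 0.736
```

```bash
python3 lids.py; python3 go.py 541,406.4,33,86.8
```

```text
mat 112 0.0823 [551.5 396.3  41.2  20.9] [550.7 396.3]
mat 289 0.0824 [509.4 309.4  49.   48.7] [509.2 308.9]
t 24.72 tcp [539.4 405.8 115.3] psi 86.81 F [-0.8  0.3  0.1] grip mm 63.6 j [-0.15  0.66 -0.84  1.41  0.49  1.29 -1.07]
541,406.4,33,86.8 -> [0.07 0.16 8.23] [-0.001  0.001  0.   ]
```

Request:
move_arm([
  [0.1, 0.15, 2, 0, 0, 0, 6.4],
  [0.1, 0.15, 4, 0, 0, 0, 6.4],
  [0.1, 0.15, 6, 0, 0, 0, 6.4],
  [0.1, 0.15, 7.5, 0, 0, 0, 6.4],
  [0.1, 0.15, 8.2, 0, 0, 0, 6.4],
  [0.1, 0.15, 8.2, 0, 0, 0, 6.4],
  [0.1, 0.15, 8.2, 0, 0, 0, 5.5],
  [0.1, 0.15, 8.2, 0, 0, 0, 4.5],
  [0.1, 0.15, 8.2, 0, 0, 0, 4.5],
  [0.1, 0.15, 8.2, 0, 0, 0, 4.5],
  [0.1, 0.15, 8.2, 0, 0, 0, 4.5],
])

```text
time: 25.63
tool_pos: [0.5419, 0.4074, 0.0351]
orientation: [0.727, 0.687, 0.001, 0.0]
wrist_force: [-1.1, -0.5, 6.9]
grip_width: 0.589
```

```bash
python3 go.py 541,406.4,33,86.8
```

```text
t 25.63 tcp [541.9 407.4  35.1] psi 86.78 F [-1.1 -0.5  6.9] grip mm 51.2 j [-0.17  0.74 -0.8   1.46  0.55  1.17 -1.11]
541,406.4,33,86.8 -> [-0.1  -0.08  0.21] [ 0.002 -0.001 -0.   ]
```

Request:
move_arm([
  [0, 0, -0.5, 0, 0, 0, 4.5],
  [0, 0, -2, 0, 0, 0, 4.5],
  [0, 0, -4, 0, 0, 0, 4.5],
  [0, 0, -7, 0, 0, 0, 4.5],
  [0, 0, -10, 0, 0, 0, 4.5],
  [0, 0, -13, 0, 0, 0, 4.5],
  [0, 0, -16, 0, 0, 0, 4.5],
  [0, 0, -19, 0, 0, 0, 4.5],
  [0, 0, -21.5, 0, 0, 0, 4.5],
  [-3, 0, -22.5, 0, 0, 0, 4.5],
  [-6, 0, -22.5, 0, 0, 0, 4.5],
  [-9, 0, -22.5, 0, 0, 0, 4.5],
])

```text
time: 26.63
tool_pos: [0.5356, 0.3168, 0.2605]
orientation: [0.726, 0.688, 0.001, 0.0]
wrist_force: [0.1, -0.1, -1.3]
grip_width: 0.59
```

```bash
python3 go.py 572,50,250,86.8 572,50,200,86.8
```

```text
t 26.63 tcp [535.6 316.8 260.5] psi 86.89 F [ 0.1 -0.1 -1.3] grip mm 51.3 j [ 0.05  0.45 -0.91  1.38  0.35  1.48 -0.89]
572,50,250,86.8 -> [-26.44   5.08   1.03] [ 0.001 -0.001  0.002]
572,50,200,86.8 -> [-26.45   5.07   6.03] [ 0.001 -0.001  0.002]
```

Request:
move_arm([
  [-3, 0.6, 0, 0, 0, 0, 4.5],
  [-6, 1.2, 0, 0, 0, 0, 4.5],
  [-9, 1.7, 0, 0, 0, 0, 4.5],
  [-12, 2.3, 0, 0, 0, 0, 4.5],
  [-15, 2.9, 0, 0, 0, 0, 4.5],
  [-18, 3.5, 0, 0, 0, 0, 4.5],
  [-21, 4, 0, 0, 0, 0, 4.5],
  [-24, 4.6, 0, 0, 0, 0, 4.5],
  [-26.2, 5.1, 0, 0, 0, 0, 4.5],
  [-26.2, 5.1, 2, 0, 0, 0, 4.5],
  [-26.2, 5.1, 4, 0, 0, 0, 4.5],
  [-26.2, 5.1, 4, 0, 0, 0, 4.5],
])

```text
time: 27.63
tool_pos: [0.5707, 0.0517, 0.2162]
orientation: [0.727, 0.687, -0.002, -0.001]
wrist_force: [-0.3, -0.0, -2.6]
grip_width: 0.595
```

Request:
move_arm([
  [0, 0, 1, 0, 0, 0, 4.5],
  [0, 0, 2, 0, 0, 0, 4.5],
  [0, 0, 3, 0, 0, 0, 4.5],
  [0, 0, 4, 0, 0, 0, 4.5],
  [0, 0, 4, 0, 0, 0, 4.5],
  [0, 0, 4, 0, 0, 0, 4.5],
])

```text
time: 28.13
tool_pos: [0.5723, 0.0526, 0.1783]
orientation: [0.727, 0.687, -0.0, -0.0]
wrist_force: [0.3, -0.4, -1.4]
grip_width: 0.589
```

```bash
python3 go.py 572,50,150,86.8 572,50,122,86.8
```

```text
t 28.13 tcp [572.3  52.6 178.3] psi 86.81 F [ 0.3 -0.4 -1.4] grip mm 51.3 j [ 0.51  0.37 -0.84  1.62  0.28  1.28 -0.43]
572,50,150,86.8 -> [-0.26 -0.01  2.83] [-0.001  0.     0.   ]
572,50,122,86.8 -> [-0.26 -0.01  5.63] [-0.001  0.     0.   ]
```

Request:
move_arm([
  [-0.26, 0, 0.5, 0, 0, 0, 4.5],
  [-0.26, 0, 1.5, 0, 0, 0, 4.5],
  [-0.26, 0, 2.5, 0, 0, 0, 4.5],
  [-0.26, 0, 2.7, 0, 0, 0, 4.5],
  [-0.26, 0, 2.7, 0, 0, 0, 4.5],
  [-0.26, 0, 2.7, 0, 0, 0, 4.5],
], grip_force=12)

```text
time: 28.63
tool_pos: [0.5723, 0.05, 0.1516]
orientation: [0.727, 0.687, -0.0, -0.0]
wrist_force: [-0.1, -0.4, -0.9]
grip_width: 0.596
```

```bash
python3 go.py 572,50,122,86.8
```

```text
t 28.63 tcp [572.3  50.  151.6] psi 86.8 F [-0.1 -0.4 -0.9] grip mm 51.8 j [ 0.51  0.39 -0.83  1.66  0.3   1.23 -0.44]
572,50,122,86.8 -> [-0.   -0.03  2.96] [-0. -0.  0.]
```

Request:
move_arm([
  [0, 0, 0.3, 0, 0, 0, 4.5],
  [0, 0, 0.6, 0, 0, 0, 4.5],
  [0, 0, 0.9, 0, 0, 0, 4.5],
  [0, 0, 1.2, 0, 0, 0, 4.5],
  [0, 0, 1.2, 0, 0, 0, 4.5],
])

```text
time: 29.05
tool_pos: [0.5721, 0.0498, 0.139]
orientation: [0.727, 0.687, -0.0, -0.0]
wrist_force: [-0.1, -0.0, -2.4]
grip_width: 0.594
```

```bash
python3 go.py 572,50,122,86.8
```

```text
t 29.05 tcp [572.1  49.8 139. ] psi 86.79 F [-0.1 -0.  -2.4] grip mm 51.7 j [ 0.51  0.4  -0.83  1.67  0.31  1.21 -0.45]
572,50,122,86.8 -> [ 0.02 -0.01  1.7 ] [-0.001  0.    -0.   ]
```

Request:
move_arm([
  [0, 0, 0.3, 0, 0, 0, 4.5],
  [0, 0, 0.6, 0, 0, 0, 4.5],
  [0, 0, 0.9, 0, 0, 0, 4.5],
  [0, 0, 1.2, 0, 0, 0, 4.5],
  [0, 0, 1.4, 0, 0, 0, 4.5],
  [0, 0, 1.6, 0, 0, 0, 4.5],
  [0, 0, 1.75, 0, 0, 0, 4.5],
  [0, 0, 1.8, 0, 0, 0, 4.5],
  [0, 0, 1.8, 0, 0, 0, 4.5],
])

```text
time: 29.8
tool_pos: [0.5724, 0.0499, 0.1221]
orientation: [0.727, 0.687, -0.0, 0.0]
wrist_force: [-2.4, -0.3, 1.9]
grip_width: 0.592
```

```bash
python3 go.py 572,50,122,86.8
```

```text
t 29.8 tcp [572.4  49.9 122.1] psi 86.79 F [-2.4 -0.3  1.9] grip mm 51.5 j [ 0.5   0.42 -0.82  1.69  0.33  1.18 -0.46]
572,50,122,86.8 -> [ 0.   -0.04  0.01] [ 0.  0. -0.]
```

Seated at the expected height. Next I release, rise and look again at the mat.

Request:
move_arm([
  [0, 0, 0.1, 0, 0, 0, 4.5],
  [0, 0, 0.1, 0, 0, 0, 5.5],
  [0, 0, 0.1, 0, 0, 0, 6.4],
  [0, 0, 0.1, 0, 0, 0, 6.4],
  [0, 0, -2, 0, 0, 0, 6.4],
  [0, 0, -5, 0, 0, 0, 6.4],
  [0, 0, -9, 0, 0, 0, 6.4],
  [0, 0, -12, 0, 0, 0, 6.4],
  [-3, 0, -12, 0, 0, 0, 6.4],
  [-6, 0, -12, 0, 0, 0, 6.4],
  [-9, 0, -12, 0, 0, 0, 6.4],
  [-9, 0, -12, 0, 0, 0, 6.4],
], grip_force=20)

```text
time: 30.8
tool_pos: [0.5673, -0.0475, 0.2413]
orientation: [0.729, 0.684, -0.001, 0.001]
wrist_force: [-0.5, -0.4, -0.4]
grip_width: 0.737
```

```bash
python3 lids.py; python3 go.py 461,400,230,86.8 461,400,120,86.8
```

```text
mat 296 0.0825 [509.5 309.4  48.9  48.5] [509.  308.9]
mat 307 0.0826 [461.2 400.3  49.4  48.1] [460.5 399.1]
mat 307 0.0822 [410.  316.6  49.6  49.5] [409.5 315.7]
mat 321 0.0824 [370.7 398.3  49.9  49.4] [370.6 397.4]
nest 325 0.1692 [572.   50.5  50.4  47.6] [571.3  49.9]
t 30.85 tcp [567.3 -44.1 241.4] psi 86.44 F [-0.1 -0.5  0.4] grip mm 63.8 j [ 0.67  0.3  -0.82  1.55  0.22  1.39 -0.23]
461,400,230,86.8 -> [ 43.67 -13.37   1.08] [-0.     0.001 -0.006]
461,400,120,86.8 -> [ 43.68 -13.37  12.08] [-0.     0.001 -0.006]
```

Request:
move_arm([
  [4, -1.2, 0, 0, 0, 0, 6.4],
  [8, -2.4, 0, 0, 0, 0, 6.4],
  [12, -3.7, 0, 0, 0, 0, 6.4],
  [16, -4.9, 0, 0, 0, 0, 6.4],
  [20, -6.1, 0, 0, 0, 0, 6.4],
  [24, -7.3, 0, 0, 0, 0, 6.4],
  [28, -8.6, 0, 0, 0, 0, 6.4],
  [32, -9.8, 0, 0, 0, 0, 6.4],
  [36, -11, 0, 0, 0, 0, 6.4],
  [40, -12.2, 2, 0, 0, 0, 6.4],
  [43.7, -13.3, 5, 0, 0, 0, 6.4],
  [43.7, -13.3, 8, 0, 0, 0, 6.4],
])

```text
time: 31.85
tool_pos: [0.4557, 0.4116, 0.1635]
orientation: [0.724, 0.69, 0.003, -0.002]
wrist_force: [0.3, 1.1, -0.5]
grip_width: 0.737
```

Request:
move_arm([
  [0, 0, 2, 0, 0, 0, 6.4],
  [0, 0, 4, 0, 0, 0, 6.4],
  [0, 0, 4, 0, 0, 0, 6.4],
  [0, 0, 4, 0, 0, 0, 6.4],
])

```text
time: 32.18
tool_pos: [0.4582, 0.4041, 0.1214]
orientation: [0.726, 0.687, -0.001, -0.0]
wrist_force: [0.1, -0.5, 0.7]
grip_width: 0.736
```

```bash
python3 lids.py; python3 go.py 461,401,34,86.8
```

```text
mat 297 0.0824 [509.5 309.5  49.6  48.6] [509.  308.9]
mat 271 0.0824 [461.2 396.7  48.   43.2] [460.6 396.3]
mat 300 0.0822 [410.8 316.1  50.1  47.8] [410.1 315.4]
nest 326 0.1691 [572.3  50.5  50.2  47.5] [571.2  50. ]
t 32.23 tcp [458.9 404.5 122.7] psi 86.81 F [ 0.2 -0.   0.9] grip mm 64.2 j [-0.1   0.54 -0.92  1.58  0.45  1.24 -1.16]
461,401,34,86.8 -> [-0.35  0.23  8.87] [ 0.    -0.001  0.   ]
```

Request:
move_arm([
  [-0.4, 0.15, 2, 0, 0, 0, 6.4],
  [-0.4, 0.15, 4, 0, 0, 0, 6.4],
  [-0.4, 0.15, 6, 0, 0, 0, 6.4],
  [-0.4, 0.15, 8, 0, 0, 0, 6.4],
  [-0.4, 0.15, 8.8, 0, 0, 0, 6.4],
  [-0.4, 0.15, 8.8, 0, 0, 0, 6.4],
  [-0.4, 0.15, 8.8, 0, 0, 0, 5.5],
  [-0.4, 0.15, 8.8, 0, 0, 0, 4.5],
  [-0.4, 0.15, 8.8, 0, 0, 0, 4.5],
  [-0.4, 0.15, 8.8, 0, 0, 0, 4.5],
  [-0.4, 0.15, 8.8, 0, 0, 0, 4.5],
])

```text
time: 33.15
tool_pos: [0.461, 0.4005, 0.0353]
orientation: [0.727, 0.687, 0.001, 0.0]
wrist_force: [-1.3, -1.0, 7.1]
grip_width: 0.597
```

```bash
python3 go.py 461,401,260,86.8
```

```text
t 33.15 tcp [461.  400.5  35.3] psi 86.79 F [-1.3 -1.   7.1] grip mm 52.0 j [-0.14  0.63 -0.87  1.66  0.53  1.1  -1.21]
461,401,260,86.8 -> [  0.08   0.04 -22.47] [ 0.002 -0.001 -0.   ]
```

Request:
move_arm([
  [0, 0, -0.5, 0, 0, 0, 4.5],
  [0, 0, -2, 0, 0, 0, 4.5],
  [0, 0, -4, 0, 0, 0, 4.5],
  [0, 0, -7, 0, 0, 0, 4.5],
  [0, 0, -10, 0, 0, 0, 4.5],
  [0, 0, -13, 0, 0, 0, 4.5],
  [0, 0, -16, 0, 0, 0, 4.5],
  [0, 0, -19, 0, 0, 0, 4.5],
  [0, 0, -21.5, 0, 0, 0, 4.5],
  [-3, 0.6, -22.5, 0, 0, 0, 4.5],
  [-6, 1.2, -22.5, 0, 0, 0, 4.5],
  [-9, 1.8, -22.5, 0, 0, 0, 4.5],
])

```text
time: 34.15
tool_pos: [0.4727, 0.3088, 0.2606]
orientation: [0.726, 0.688, 0.001, 0.0]
wrist_force: [0.0, -0.2, -1.0]
grip_width: 0.592
```

```bash
python3 go.py 568.5,-16,210,86.8
```

```text
t 34.15 tcp [472.7 308.8 260.6] psi 86.92 F [ 0.  -0.2 -1. ] grip mm 51.5 j [ 0.15  0.32 -0.99  1.53  0.27  1.44 -0.91]
568.5,-16,210,86.8 -> [-31.92  11.3    5.05] [ 0.002 -0.001  0.002]
```

Request:
move_arm([
  [-3, 1.1, 0, 0, 0, 0, 4.5],
  [-6, 2.1, 0, 0, 0, 0, 4.5],
  [-9, 3.2, 0, 0, 0, 0, 4.5],
  [-12, 4.2, 0, 0, 0, 0, 4.5],
  [-15.5, 5.5, 0, 0, 0, 0, 4.5],
  [-19, 6.7, 0, 0, 0, 0, 4.5],
  [-22.5, 8, 0, 0, 0, 0, 4.5],
  [-26, 9.2, 0, 0, 0, 0, 4.5],
  [-29, 10.3, 0, 0, 0, 0, 4.5],
  [-31.5, 11.2, 0, 0, 0, 0, 4.5],
  [-31.9, 11.3, 2, 0, 0, 0, 4.5],
  [-31.9, 11.3, 4, 0, 0, 0, 4.5],
])

```text
time: 35.15
tool_pos: [0.5691, -0.0185, 0.22]
orientation: [0.728, 0.686, 0.001, 0.001]
wrist_force: [0.5, 0.8, -2.1]
grip_width: 0.59
```

Request:
move_arm([
  [0, 0, 1, 0, 0, 0, 4.5],
  [0, 0, 2, 0, 0, 0, 4.5],
  [0, 0, 3, 0, 0, 0, 4.5],
  [0, 0, 4, 0, 0, 0, 4.5],
  [0, 0, 5, 0, 0, 0, 4.5],
  [0, 0, 5, 0, 0, 0, 4.5],
  [0, 0, 5, 0, 0, 0, 4.5],
])

```text
time: 35.73
tool_pos: [0.568, -0.0158, 0.1684]
orientation: [0.726, 0.687, -0.0, -0.0]
wrist_force: [0.2, 0.1, -1.3]
grip_width: 0.594
```

```bash
python3 go.py 568.5,-16,152,86.8
```

```text
t 35.73 tcp [568.  -15.8 168.4] psi 86.82 F [ 0.2  0.1 -1.3] grip mm 51.7 j [ 0.63  0.36 -0.83  1.65  0.27  1.26 -0.31]
568.5,-16,152,86.8 -> [-0.02  0.05  1.64] [-0.001 -0.     0.   ]
```

Request:
move_arm([
  [0, 0.05, 0.5, 0, 0, 0, 4.5],
  [0, 0.05, 1, 0, 0, 0, 4.5],
  [0, 0.05, 1.5, 0, 0, 0, 4.5],
  [0, 0.05, 1.9, 0, 0, 0, 4.5],
  [0, 0.05, 2.2, 0, 0, 0, 4.5],
  [0, 0.05, 2.5, 0, 0, 0, 4.5],
  [0, 0.05, 2.8, 0, 0, 0, 4.5],
  [0, 0.05, 3, 0, 0, 0, 4.5],
  [0, 0.05, 3, 0, 0, 0, 4.5],
], grip_force=12)

```text
time: 36.48
tool_pos: [0.5685, -0.0161, 0.1383]
orientation: [0.727, 0.687, -0.0, -0.0]
wrist_force: [0.1, -0.2, -1.2]
grip_width: 0.597
```

```bash
python3 go.py 568.5,-16,122,86.8
```

```text
t 36.48 tcp [568.5 -16.1 138.3] psi 86.79 F [ 0.1 -0.2 -1.2] grip mm 52.0 j [ 0.62  0.39 -0.82  1.69  0.3   1.2  -0.33]
568.5,-16,122,86.8 -> [ 0.01 -0.    1.63] [-0.001  0.    -0.   ]
```

Clear entry again, with no contact force, so I'll seat and release it.

Request:
move_arm([
  [0, 0, 0.4, 0, 0, 0, 4.5],
  [0, 0, 0.8, 0, 0, 0, 4.5],
  [0, 0, 1.2, 0, 0, 0, 4.5],
  [0, 0, 1.4, 0, 0, 0, 4.5],
  [0, 0, 1.6, 0, 0, 0, 4.5],
  [0, 0, 1.7, 0, 0, 0, 4.5],
  [0, 0, 1.75, 0, 0, 0, 4.5],
  [0, 0, 1.75, 0, 0, 0, 4.5],
])

```text
time: 37.15
tool_pos: [0.5685, -0.0161, 0.1222]
orientation: [0.727, 0.687, -0.0, 0.0]
wrist_force: [-7.3, -0.8, 10.3]
grip_width: 0.59
```

Request:
move_arm([
  [0, 0, 0, 0, 0, 0, 5.5],
  [0, 0, 0, 0, 0, 0, 6.4],
  [0, 0, 0, 0, 0, 0, 6.4],
  [0, 0, -2, 0, 0, 0, 6.4],
  [0, 0, -5, 0, 0, 0, 6.4],
  [0, 0, -9, 0, 0, 0, 6.4],
  [0, 0, -12, 0, 0, 0, 6.4],
  [-3, 0, -12, 0, 0, 0, 6.4],
  [-6, 0, -12, 0, 0, 0, 6.4],
  [-8, 0, -12, 0, 0, 0, 6.4],
  [-8, 0, -12, 0, 0, 0, 6.4],
], grip_force=20)

```text
time: 38.07
tool_pos: [0.5639, -0.1017, 0.2409]
orientation: [0.729, 0.685, -0.001, 0.001]
wrist_force: [0.4, -0.4, -0.6]
grip_width: 0.733
```

```bash
python3 lids.py; python3 go.py 370.5,399,230,86.8
```

```text
mat 291 0.0824 [509.6 309.7  48.7  48.7] [509.1 309.2]
mat 305 0.0825 [409.7 316.5  49.9  49.3] [409.7 315.7]
mat 318 0.0824 [370.6 398.7  50.5  49.7] [370.8 397.5]
nest 327 0.1693 [571.1  50.1  49.2  49.1] [571.2  49.9]
nest 329 0.1692 [567.6 -14.9  50.3  47.9] [567.6 -15.2]
t 38.12 tcp [564.  -98.8 240.9] psi 86.53 F [-0.2  0.9  0.1] grip mm 64.1 j [ 0.76  0.3  -0.81  1.54  0.22  1.39 -0.13]
370.5,399,230,86.8 -> [ 48.52 -22.33   1.07] [-0.     0.001 -0.005]
```

Request:
move_arm([
  [3.8, -1.7, 0, 0, 0, 0, 6.4],
  [7.6, -3.4, 0, 0, 0, 0, 6.4],
  [11.4, -5.2, 0, 0, 0, 0, 6.4],
  [15.2, -6.9, 0, 0, 0, 0, 6.4],
  [19, -8.6, 0, 0, 0, 0, 6.4],
  [22.8, -10.4, 0, 0, 0, 0, 6.4],
  [26.6, -12.1, 0, 0, 0, 0, 6.4],
  [30.4, -13.9, 0, 0, 0, 0, 6.4],
  [34.2, -15.6, 0, 0, 0, 0, 6.4],
  [38, -17.4, 0, 0, 0, 0, 6.4],
  [41.8, -19.1, 0, 0, 0, 0, 6.4],
  [45.6, -20.8, 0, 0, 0, 0, 6.4],
])

```text
time: 39.12
tool_pos: [0.3808, 0.3722, 0.2415]
orientation: [0.726, 0.687, 0.0, 0.0]
wrist_force: [0.3, -0.3, 0.1]
grip_width: 0.736
```

```bash
python3 go.py 370.5,399,110,86.8
```

```text
t 39.12 tcp [380.8 372.2 241.5] psi 86.83 F [ 0.3 -0.3  0.1] grip mm 64.0 j [ 0.1   0.28 -1.12  1.63  0.26  1.39 -1.11]
370.5,399,110,86.8 -> [ 2.61 -1.19 13.15] [ 0.001 -0.     0.001]
```

Request:
move_arm([
  [1.5, -0.8, 1, 0, 0, 0, 6.4],
  [2.5, -1.2, 3, 0, 0, 0, 6.4],
  [2.5, -1.2, 6, 0, 0, 0, 6.4],
  [2.5, -1.2, 9, 0, 0, 0, 6.4],
  [2.5, -1.2, 12, 0, 0, 0, 6.4],
  [2.5, -1.2, 13, 0, 0, 0, 6.4],
  [2.5, -1.2, 13, 0, 0, 0, 6.4],
  [2.5, -1.2, 13, 0, 0, 0, 6.4],
])

```text
time: 39.78
tool_pos: [0.3716, 0.3963, 0.1122]
orientation: [0.726, 0.687, 0.0, -0.0]
wrist_force: [1.0, -0.2, 0.6]
grip_width: 0.734
```

```bash
python3 lids.py; python3 go.py 370.7,399.2,34,86.8
```

```text
mat 291 0.0825 [509.7 309.4  49.1  48.9] [509.1 309.1]
mat 308 0.0825 [409.5 316.8  50.2  49.1] [409.7 315.6]
mat 214 0.0826 [370.2 389.   49.6  30.8] [370.3 389.6]
nest 327 0.169 [572.4  50.5  50.6  47.6] [571.1  50. ]
nest 331 0.1689 [568.1 -15.4  49.8  49.5] [567.5 -15.2]
t 39.83 tcp [372.1 396.6 112.9] psi 86.82 F [-0.3  0.5 -0. ] grip mm 64.1 j [-0.04  0.44 -1.04  1.77  0.41  1.17 -1.26]
370.7,399.2,34,86.8 -> [ 0.24 -0.17  7.89] [ 0.001 -0.002  0.   ]
```

Request:
move_arm([
  [0.2, -0.15, 2, 0, 0, 0, 6.4],
  [0.2, -0.15, 4, 0, 0, 0, 6.4],
  [0.2, -0.15, 6, 0, 0, 0, 6.4],
  [0.2, -0.15, 7.5, 0, 0, 0, 6.4],
  [0.2, -0.15, 7.9, 0, 0, 0, 6.4],
  [0.2, -0.15, 7.9, 0, 0, 0, 6.4],
  [0.2, -0.15, 7.9, 0, 0, 0, 5.5],
  [0.2, -0.15, 7.9, 0, 0, 0, 4.5],
  [0.2, -0.15, 7.9, 0, 0, 0, 4.5],
  [0.2, -0.15, 7.9, 0, 0, 0, 4.5],
  [0.2, -0.15, 7.9, 0, 0, 0, 4.5],
])

```text
time: 40.75
tool_pos: [0.3711, 0.3982, 0.0334]
orientation: [0.727, 0.687, 0.001, 0.0]
wrist_force: [0.0, -0.3, 6.9]
grip_width: 0.593
```

```bash
python3 go.py 370.7,399.2,34,86.8
```

```text
t 40.75 tcp [371.1 398.2  33.4] psi 86.79 F [ 0.  -0.3  6.9] grip mm 51.6 j [-0.11  0.54 -0.97  1.83  0.52  1.04 -1.34]
370.7,399.2,34,86.8 -> [ 0.1  -0.04 -0.06] [ 0.001 -0.001 -0.   ]
```

Request:
move_arm([
  [0, 0, -0.5, 0, 0, 0, 4.5],
  [0, 0, -2, 0, 0, 0, 4.5],
  [0, 0, -4, 0, 0, 0, 4.5],
  [0, 0, -7, 0, 0, 0, 4.5],
  [0, 0, -10, 0, 0, 0, 4.5],
  [0, 0, -13, 0, 0, 0, 4.5],
  [0, 0, -16, 0, 0, 0, 4.5],
  [0, 0, -19, 0, 0, 0, 4.5],
  [0, 0, -21.5, 0, 0, 0, 4.5],
  [-3, 1.2, -22.5, 0, 0, 0, 4.5],
  [-6, 2.4, -22.5, 0, 0, 0, 4.5],
  [-9, 3.6, -22.5, 0, 0, 0, 4.5],
])

```text
time: 41.75
tool_pos: [0.4011, 0.3056, 0.2589]
orientation: [0.726, 0.688, 0.001, 0.0]
wrist_force: [0.5, -0.5, -1.7]
grip_width: 0.595
```

```bash
python3 go.py 564.8,-82,220,86.8
```

```text
t 41.75 tcp [401.1 305.6 258.9] psi 86.95 F [ 0.5 -0.5 -1.7] grip mm 51.7 j [ 0.3   0.17 -1.13  1.67  0.16  1.39 -0.91]
564.8,-82,220,86.8 -> [-37.84  18.41   3.88] [ 0.002 -0.001  0.003]
```

Request:
move_arm([
  [-3, 1.5, 0, 0, 0, 0, 4.5],
  [-6, 2.9, 0, 0, 0, 0, 4.5],
  [-9.5, 4.6, 0, 0, 0, 0, 4.5],
  [-13, 6.3, 0, 0, 0, 0, 4.5],
  [-16.5, 8, 0, 0, 0, 0, 4.5],
  [-20, 9.7, 0, 0, 0, 0, 4.5],
  [-23.5, 11.4, 0, 0, 0, 0, 4.5],
  [-27, 13.1, 0, 0, 0, 0, 4.5],
  [-30.5, 14.8, 0, 0, 0, 0, 4.5],
  [-34, 16.5, 0, 0, 0, 0, 4.5],
  [-36.5, 17.8, 0, 0, 0, 0, 4.5],
  [-37.8, 18.4, 0, 0, 0, 0, 4.5],
])

```text
time: 42.75
tool_pos: [0.5646, -0.0863, 0.2577]
orientation: [0.728, 0.685, -0.0, 0.0]
wrist_force: [0.3, -1.5, -1.7]
grip_width: 0.59
```

Request:
move_arm([
  [0, 0, 2, 0, 0, 0, 4.5],
  [0, 0, 4, 0, 0, 0, 4.5],
  [0, 0, 6, 0, 0, 0, 4.5],
  [0, 0, 8, 0, 0, 0, 4.5],
  [0, 0, 9, 0, 0, 0, 4.5],
  [0, 0, 9, 0, 0, 0, 4.5],
  [0, 0, 9, 0, 0, 0, 4.5],
])

```text
time: 43.33
tool_pos: [0.5641, -0.0815, 0.1681]
orientation: [0.726, 0.687, 0.0, -0.0]
wrist_force: [0.5, 0.6, -1.0]
grip_width: 0.592
```

```bash
python3 go.py 564.8,-82,138,86.8
```

```text
t 43.33 tcp [564.1 -81.5 168.1] psi 86.84 F [ 0.5  0.6 -1. ] grip mm 51.5 j [ 0.74  0.36 -0.83  1.65  0.27  1.25 -0.19]
564.8,-82,138,86.8 -> [-0.05  0.07  3.01] [ 0.    -0.     0.001]
```

Request:
move_arm([
  [-0.03, 0.05, 0.5, 0, 0, 0, 4.5],
  [-0.03, 0.05, 1, 0, 0, 0, 4.5],
  [-0.03, 0.05, 1.5, 0, 0, 0, 4.5],
  [-0.03, 0.05, 1.9, 0, 0, 0, 4.5],
  [-0.03, 0.05, 2.2, 0, 0, 0, 4.5],
  [-0.03, 0.05, 2.5, 0, 0, 0, 4.5],
  [-0.03, 0.05, 2.8, 0, 0, 0, 4.5],
  [-0.03, 0.05, 3.1, 0, 0, 0, 4.5],
  [-0.03, 0.05, 3.1, 0, 0, 0, 4.5],
], grip_force=12)

```text
time: 44.08
tool_pos: [0.5642, -0.0824, 0.1356]
orientation: [0.727, 0.687, -0.0, -0.0]
wrist_force: [-0.3, -0.3, -1.8]
grip_width: 0.592
```

```bash
python3 go.py 564.8,-82,120.4,86.8
```

```text
t 44.08 tcp [564.2 -82.4 135.6] psi 86.79 F [-0.3 -0.3 -1.8] grip mm 51.5 j [ 0.73  0.39 -0.81  1.68  0.3   1.2  -0.21]
564.8,-82,120.4,86.8 -> [0.04 0.05 1.52] [-0.001 -0.    -0.   ]
```

Request:
move_arm([
  [0.03, 0.05, 0.4, 0, 0, 0, 4.5],
  [0.03, 0.05, 0.8, 0, 0, 0, 4.5],
  [0.03, 0.05, 1.1, 0, 0, 0, 4.5],
  [0.03, 0.05, 1.3, 0, 0, 0, 4.5],
  [0.03, 0.05, 1.5, 0, 0, 0, 4.5],
  [0.03, 0.05, 1.65, 0, 0, 0, 4.5],
  [0.03, 0.05, 1.65, 0, 0, 0, 4.5],
])

```text
time: 44.67
tool_pos: [0.565, -0.0821, 0.1203]
orientation: [0.727, 0.687, -0.0, 0.0]
wrist_force: [-2.8, -0.1, 5.2]
grip_width: 0.596
```

Request:
move_arm([
  [0, 0, 0, 0, 0, 0, 5.5],
  [0, 0, 0, 0, 0, 0, 6.4],
  [0, 0, 0, 0, 0, 0, 6.4],
  [0, 0, -2, 0, 0, 0, 6.4],
  [0, 0, -5, 0, 0, 0, 6.4],
  [0, 0, -9, 0, 0, 0, 6.4],
  [0, 0, -13, 0, 0, 0, 6.4],
  [-4, 0, -15, 0, 0, 0.1, 6.4],
  [-8, 0, -15, 0, 0, 0.2, 6.4],
  [-12, 1, -15, 0, 0, 0.3, 6.4],
  [-16, 2, -15, 0, 0, 0.4, 6.4],
  [-16, 2, -15, 0, 0, 0.4, 6.4],
], grip_force=40)

```text
time: 45.67
tool_pos: [0.5747, -0.2535, 0.2683]
orientation: [0.853, 0.521, -0.002, 0.001]
wrist_force: [0.1, -1.4, -0.5]
grip_width: 0.735
```

```bash
python3 lids.py; python3 go.py 474.2,-359.9,200,-7.65
python3 - <<'E'
from h import *
c=load("topL.npz"); P=cloud(c); z=P[...,2]
A=(P[...,0]>.3)&(P[...,0]<.65)&(P[...,1]<-.3)&(P[...,1]>-.45)
for k,s,cen in comps(A&(z>.028)&(z<.045),200): print("plate",s[4],np.median(P[k][:,2]).round(4),rect(P[k][:,:2]))
for k,s,cen in comps(A&(z>.07)&(z<.09),50): print("handle",s[4],np.median(P[k][:,2]).round(4),rect(P[k][:,:2]))
E
```

```text
mat 294 0.0826 [509.5 309.4  48.8  48.4] [509. 309.]
mat 305 0.0825 [410.1 316.3  50.3  48.6] [409.6 315.5]
nest 322 0.1691 [572.   50.5  50.   47.6] [571.1  49.9]
nest 333 0.1688 [567.8 -15.8  49.7  49.4] [567.3 -15.2]
nest 331 0.1689 [563.9 -80.7  50.1  48.3] [564. -80.]
t 45.72 tcp [ 575.2 -248.6  268.5] psi 63.35 F [-0.3  0.7 -0.4] grip mm 64.0 j [ 0.85  0.4  -0.69  1.35  0.25  1.48 -0.3 ]
474.2,-359.9,200,-7.65 -> [-14.47  -4.03   6.87] [-0.     0.002  1.239]
plate 1708 0.0329 [ 447.9 -349.6  247.7   78.1   -8. ]
handle 213 0.0792 [ 472.9 -357.1  109.2   13.6   -7.4]
```

All three lids read z≈0.169, so they are fully down, and both finished jars stand on the mat. Next I fetch the plate.

Request:
move_arm([
  [-1.2, -0.3, 0, 0, 0, 0.1, 6.4],
  [-2.4, -0.7, 0, 0, 0, 0.2, 6.4],
  [-3.6, -1, 0, 0, 0, 0.31, 6.4],
  [-4.8, -1.3, 0, 0, 0, 0.42, 6.4],
  [-6, -1.7, 0, 0, 0, 0.53, 6.4],
  [-7.2, -2, 0, 0, 0, 0.64, 6.4],
  [-8.5, -2.4, 1, 0, 0, 0.75, 6.4],
  [-10, -2.8, 2, 0, 0, 0.86, 6.4],
  [-12, -3.3, 3, 0, 0, 0.97, 6.4],
  [-13.5, -3.8, 4, 0, 0, 1.08, 6.4],
  [-14.4, -4, 5, 0, 0, 1.18, 6.4],
  [-14.4, -4, 7, 0, 0, 1.24, 6.4],
])

```text
time: 46.72
tool_pos: [0.4761, -0.3567, 0.201]
orientation: [0.998, -0.066, 0.001, 0.001]
wrist_force: [0.4, -0.6, 0.9]
grip_width: 0.736
```

Request:
move_arm([
  [0, 0, 2, 0, 0, 0, 6.4],
  [0, 0, 5, 0, 0, 0, 6.4],
  [0, 0, 8, 0, 0, 0, 6.4],
  [0, 0, 8, 0, 0, 0, 6.4],
  [0, 0, 8, 0, 0, 0, 6.4],
])

```text
time: 47.13
tool_pos: [0.4764, -0.3534, 0.1192]
orientation: [0.998, -0.062, -0.001, -0.001]
wrist_force: [-0.0, 0.1, 0.4]
grip_width: 0.737
```

```bash
python3 go.py 474.2,-359.9,53.1,-7.65
```

```text
t 47.13 tcp [ 476.4 -353.4  119.2] psi -7.09 F [-0.   0.1  0.4] grip mm 64.1 j [ 0.93  0.38 -0.46  1.65  0.18  1.15 -1.26]
474.2,-359.9,53.1,-7.65 -> [-0.12  0.68  6.61] [-0.002  0.002  0.01 ]
```

Request:
move_arm([
  [-0.15, 0.65, 1, 0, 0, 0.01, 6.4],
  [-0.15, 0.65, 2.5, 0, 0, 0.01, 6.4],
  [-0.15, 0.65, 4, 0, 0, 0.01, 6.4],
  [-0.15, 0.65, 5, 0, 0, 0.01, 6.4],
  [-0.15, 0.65, 5.5, 0, 0, 0.01, 6.4],
  [-0.15, 0.65, 5.5, 0, 0, 0.01, 6.4],
  [-0.15, 0.65, 5.5, 0, 0, 0.01, 6.4],
])

```text
time: 47.72
tool_pos: [0.4749, -0.3612, 0.0656]
orientation: [0.998, -0.068, 0.0, 0.0]
wrist_force: [0.4, 0.4, 0.0]
grip_width: 0.735
```

```bash
python3 go.py 474.2,-359.9,53.1,-7.65
```

```text
t 47.72 tcp [ 474.9 -361.2   65.6] psi -7.75 F [0.4 0.4 0. ] grip mm 64.0 j [ 0.93  0.44 -0.44  1.69  0.21  1.05 -1.29]
474.2,-359.9,53.1,-7.65 -> [-0.09 -0.12  1.25] [ 0.001 -0.001 -0.002]
```

Request:
move_arm([
  [-0.09, -0.12, 0.6, 0, 0, 0, 6],
  [-0.09, -0.12, 1.2, 0, 0, 0, 5],
  [-0.09, -0.12, 1.25, 0, 0, 0, 5],
  [-0.09, -0.12, 1.25, 0, 0, 0, 4],
  [-0.09, -0.12, 1.25, 0, 0, 0, 3],
  [-0.09, -0.12, 1.25, 0, 0, 0, 2],
  [-0.09, -0.12, 1.25, 0, 0, 0, 1],
  [-0.09, -0.12, 1.25, 0, 0, 0, 0.5],
  [-0.09, -0.12, 1.25, 0, 0, 0, 0.5],
  [-0.09, -0.12, 1.25, 0, 0, 0, 0.5],
  [-0.09, -0.12, 1.25, 0, 0, 0, 0.5],
  [-0.09, -0.12, 1.25, 0, 0, 0, 0.5],
], grip_force=40)

```text
time: 48.72
tool_pos: [0.4737, -0.3597, 0.0523]
orientation: [0.998, -0.068, 0.0, 0.0]
wrist_force: [-0.1, 0.2, 0.5]
grip_width: 0.13
```

```bash
python3 go.py 474.2,-359.9,53.1,-7.65
```

```text
t 48.72 tcp [ 473.7 -359.7   52.3] psi -7.75 F [-0.1  0.2  0.5] grip mm 11.3 j [ 0.93  0.45 -0.44  1.71  0.22  1.03 -1.29]
474.2,-359.9,53.1,-7.65 -> [ 0.05  0.02 -0.08] [ 0.    -0.    -0.002]
```

Request:
move_arm([
  [0, 0, -0.5, 0, 0, 0, 0.5],
  [0, 0, -1.5, 0, 0, 0, 0.5],
  [0, 0, -3, 0, 0, 0, 0.5],
  [0, 0, -5, 0, 0, 0, 0.5],
  [0, 0, -7.5, 0, 0, 0, 0.5],
  [0, 0, -10, 0, 0, 0, 0.5],
  [0, 0, -13, 0, 0, 0, 0.5],
  [0, 0, -16, 0, 0, 0, 0.5],
  [0, 0, -19, 0, 0, 0, 0.5],
  [0, 0, -22, 0, 0, 0, 0.5],
  [0, 0, -24.5, 0, 0, 0, 0.5],
  [0, 0, -25, 0, 0, 0, 0.5],
])

```text
time: 49.72
tool_pos: [0.4748, -0.3598, 0.3075]
orientation: [0.998, -0.067, 0.003, 0.002]
wrist_force: [0.2, -0.9, -6.3]
grip_width: 0.13
```

```bash
python3 go.py 567.7,-17.1,300,86.9
```

```text
t 49.72 tcp [ 474.8 -359.8  307.5] psi -7.73 F [ 0.2 -0.9 -6.3] grip mm 11.4 j [ 0.95  0.27 -0.47  1.39  0.12  1.51 -1.22]
567.7,-17.1,300,86.9 -> [  4.59 -35.21   0.67] [ 0.007 -0.002 -1.652]
```

Request:
move_arm([
  [0.2, -1.5, 0, 0, 0, -0.06, 0.5],
  [0.5, -4, 0, 0, 0, -0.15, 0.5],
  [0.8, -6.5, 0, 0, 0, -0.25, 0.5],
  [1.2, -9, 0, 0, 0, -0.35, 0.5],
  [1.5, -11.5, 0, 0, 0, -0.45, 0.5],
  [1.8, -14, 0, 0, 0, -0.55, 0.5],
  [2.2, -16.5, 0, 0, 0, -0.65, 0.5],
  [2.5, -19, 0, 0, 0, -0.75, 0.5],
  [2.8, -21.5, 0, 0, 0, -0.85, 0.5],
  [3.1, -24, 0, 0, 0, -0.95, 0.5],
  [3.4, -26, 0, 0, 0, -1.03, 0.5],
  [3.6, -27, 0, 0, 0, -1.08, 0.5],
])

```text
time: 50.72
tool_pos: [0.5455, -0.0931, 0.3011]
orientation: [0.889, 0.459, -0.0, -0.001]
wrist_force: [0.0, 0.9, -6.4]
grip_width: 0.132
```

```bash
python3 go.py 567.7,-17.1,300,86.9
```

```text
t 50.72 tcp [545.5 -93.1 301.1] psi 54.63 F [ 0.   0.9 -6.4] grip mm 11.5 j [ 0.73  0.22 -0.75  1.49  0.15  1.49 -0.64]
567.7,-17.1,300,86.9 -> [ 7.48 -2.59  0.12] [-0.002 -0.001 -0.563]
```

Request:
move_arm([
  [1.5, -0.5, 0, 0, 0, -0.1, 0.5],
  [3, -1, 0, 0, 0, -0.2, 0.5],
  [4.5, -1.6, 0, 0, 0, -0.3, 0.5],
  [6, -2.1, 0, 0, 0, -0.4, 0.5],
  [7.2, -2.5, 0, 0, 0, -0.5, 0.5],
  [7.5, -2.6, 0, 0, 0, -0.56, 0.5],
  [7.5, -2.6, 0, 0, 0, -0.56, 0.5],
  [7.5, -2.6, 1, 0, 0, -0.56, 0.5],
  [7.5, -2.6, 2, 0, 0, -0.56, 0.5],
  [7.5, -2.6, 2.5, 0, 0, -0.56, 0.5],
  [7.5, -2.6, 2.5, 0, 0, -0.56, 0.5],
  [7.5, -2.6, 2.5, 0, 0, -0.56, 0.5],
])

```text
time: 51.72
tool_pos: [0.5683, -0.0214, 0.2766]
orientation: [0.73, 0.683, -0.0, -0.0]
wrist_force: [-0.4, -0.6, -5.7]
grip_width: 0.129
```

```bash
python3 go.py 567.7,-17.1,235,86.9
```

```text
t 51.72 tcp [568.3 -21.4 276.6] psi 86.14 F [-0.4 -0.6 -5.7] grip mm 11.2 j [ 0.66  0.29 -0.86  1.49  0.22  1.46 -0.27]
567.7,-17.1,235,86.9 -> [ 0.43 -0.08  4.16] [-0.001  0.    -0.013]
```

Request:
move_arm([
  [0.43, -0.08, 0.5, 0, 0, -0.013, 0.5],
  [0.43, -0.08, 1.5, 0, 0, -0.013, 0.5],
  [0.43, -0.08, 2.5, 0, 0, -0.013, 0.5],
  [0.43, -0.08, 3.5, 0, 0, -0.013, 0.5],
  [0.43, -0.08, 4.3, 0, 0, -0.013, 0.5],
  [0.43, -0.08, 4.6, 0, 0, -0.013, 0.5],
  [0.43, -0.08, 4.6, 0, 0, -0.013, 0.5],
  [0.43, -0.08, 4.6, 0, 0, -0.013, 0.5],
  [0.43, -0.08, 4.6, 0, 0, -0.013, 0.5],
])

```text
time: 52.47
tool_pos: [0.5684, -0.0165, 0.2317]
orientation: [0.726, 0.688, 0.0, 0.0]
wrist_force: [0.1, -0.0, -5.8]
grip_width: 0.131
```

```bash
python3 go.py 567.7,-17.1,199.3,86.9
python3 - <<'E'
from h import *; from workcell import eyes
c=eyes.camera("wrist"); np.savez("w4.npz",**c); cv2.imwrite("pics/w4.png",c["pixels"][:,:,::-1])
E
```

```text
t 52.47 tcp [568.4 -16.5 231.7] psi 86.96 F [ 0.1 -0.  -5.8] grip mm 11.4 j [ 0.65  0.31 -0.85  1.57  0.24  1.37 -0.28]
567.7,-17.1,199.3,86.9 -> [-0.06 -0.07  3.24] [0.001 0.    0.001]
```

View pics/w4.png

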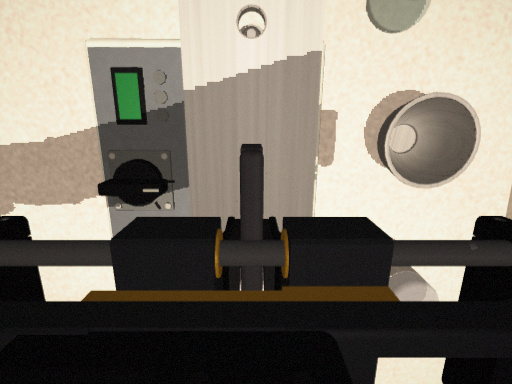

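The round pin shows through the hole at (251,33), with the hole ring centred at (251,21). I'll compare the two rays at their own heights.

Run:
```python
from h import *
c=load("w4.npz"); 
a=ray(c,251,21,.2134);b=ray(c,251,33,.193);print("hole",(a*1000).round(1),"pin",(b*1000).round(1))
im=c["pixels"][0:55,220:285,::-1]; cv2.imwrite("pics/w4c.png",cv2.resize(im,None,fx=10,fy=10,interpolation=cv2.INTER_CUBIC))
```

```text
hole [575.3 107.6 213.4] pin [575.3 106.9 193. ]
```

View pics/w4c.png

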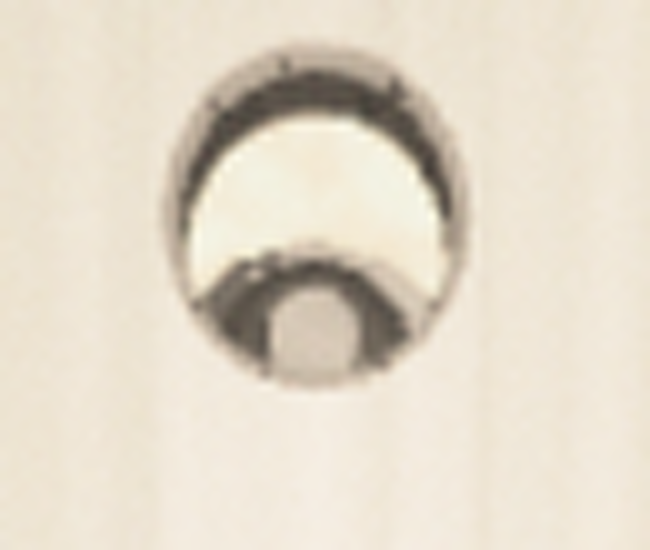

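The crop gives a pin-to-hole offset of about 0 mm in x and 0.6 mm in y, which agrees with the recorded seat pose. I'll lower slowly, one stage at a time.

Request:
move_arm([
  [-0.06, -0.02, 0.3, 0, 0, 0, 0.5],
  [-0.06, -0.02, 0.6, 0, 0, 0, 0.5],
  [-0.06, -0.02, 0.9, 0, 0, 0, 0.5],
  [-0.06, -0.02, 1.2, 0, 0, 0, 0.5],
  [-0.06, -0.02, 1.5, 0, 0, 0, 0.5],
  [-0.06, -0.02, 1.7, 0, 0, 0, 0.5],
  [-0.06, -0.02, 1.9, 0, 0, 0, 0.5],
  [-0.06, -0.02, 1.9, 0, 0, 0, 0.5],
])

```text
time: 53.18
tool_pos: [0.5677, -0.0171, 0.2118]
orientation: [0.726, 0.688, -0.0, -0.0]
wrist_force: [-0.4, -0.5, -6.1]
grip_width: 0.131
```

```bash
python3 go.py 567.9,-17.1,199.3,86.9
```

```text
t 53.18 tcp [567.7 -17.1 211.8] psi 86.97 F [-0.4 -0.5 -6.1] grip mm 11.4 j [ 0.65  0.32 -0.85  1.6   0.25  1.34 -0.28]
567.9,-17.1,199.3,86.9 -> [0.01 0.02 1.25] [-0.001  0.     0.001]
```

Request:
move_arm([
  [0, 0.01, 0.15, 0, 0, 0, 0.5],
  [0, 0.01, 0.3, 0, 0, 0, 0.5],
  [0, 0.01, 0.45, 0, 0, 0, 0.5],
  [0, 0.01, 0.6, 0, 0, 0, 0.5],
  [0, 0.01, 0.75, 0, 0, 0, 0.5],
  [0, 0.01, 0.85, 0, 0, 0, 0.5],
  [0, 0.01, 0.95, 0, 0, 0, 0.5],
  [0, 0.01, 0.95, 0, 0, 0, 0.5],
])

```text
time: 53.85
tool_pos: [0.5679, -0.0172, 0.2025]
orientation: [0.726, 0.688, -0.0, -0.0]
wrist_force: [-0.4, 0.5, -5.3]
grip_width: 0.133
```

```bash
python3 go.py 567.7,-17.1,199.3,86.9
```

```text
t 53.85 tcp [567.9 -17.2 202.5] psi 86.97 F [-0.4  0.5 -5.3] grip mm 11.6 j [ 0.65  0.33 -0.85  1.61  0.25  1.32 -0.29]
567.7,-17.1,199.3,86.9 -> [ 0.   -0.02  0.32] [-0.     0.     0.001]
```

Request:
move_arm([
  [0, 0, 0.08, 0, 0, 0, 0.5],
  [0, 0, 0.15, 0, 0, 0, 0.5],
  [0, 0, 0.2, 0, 0, 0, 0.5],
  [0, 0, 0.25, 0, 0, 0, 0.5],
  [0, 0, 0.3, 0, 0, 0, 0.5],
  [0, 0, 0.34, 0, 0, 0, 0.5],
  [0, 0, 0.36, 0, 0, 0, 0.5],
  [0, 0, 0.36, 0, 0, 0, 0.5],
])

```text
time: 54.52
tool_pos: [0.568, -0.0172, 0.1993]
orientation: [0.726, 0.688, -0.0, 0.0]
wrist_force: [-1.2, -0.4, -2.8]
grip_width: 0.13
```

```bash
python3 go.py 567.7,-17.1,199.3,86.9
```

```text
t 54.52 tcp [568.  -17.2 199.3] psi 86.96 F [-1.2 -0.4 -2.8] grip mm 11.3 j [ 0.65  0.33 -0.85  1.61  0.26  1.31 -0.29]
567.7,-17.1,199.3,86.9 -> [ 0.   -0.03  0.  ] [0.    0.    0.001]
```

Contact has begun at the expected height (the load dropped from 5.8 to 2.8 N). I'll go a touch further, release and rise.

Request:
move_arm([
  [0, 0, 0.05, 0, 0, 0, 0.5],
  [0, 0, 0.08, 0, 0, 0, 0.5],
  [0, 0, 0.08, 0, 0, 0, 0.5],
  [0, 0, 0.08, 0, 0, 0, 1.5],
  [0, 0, 0.08, 0, 0, 0, 2.5],
  [0, 0, 0.08, 0, 0, 0, 4],
  [0, 0, 0.08, 0, 0, 0, 5],
  [0, 0, -2, 0, 0, 0, 5],
  [0, 0, -5, 0, 0, 0, 5],
  [0, 0, -8, 0, 0, 0, 5],
  [0, 0, -10, 0, 0, 0, 3],
  [0, 0, -10, 0, 0, 0, 0],
])

```text
time: 55.52
tool_pos: [0.5697, -0.0166, 0.3037]
orientation: [0.726, 0.688, 0.002, 0.002]
wrist_force: [-0.2, 0.2, -0.3]
grip_width: 0.484
```

```bash
python3 go.py 480,70,290,-3.2
python3 - <<'E'
from h import *; from workcell import eyes
for n in ("wrist","top"):
    c=eyes.camera(n); P=cloud(c); z=P[...,2]
    A=(abs(P[...,1]+.016)<.2)&(abs(P[...,0]-.567)<.06)
    for k,s,cen in comps(A&(z>.172)&(z<.19),100):
        Q=P[k]; co=np.linalg.lstsq(np.c_[Q[:,:2]-[.567,-.016],np.ones(len(Q))],Q[:,2],rcond=None)[0]
        print(n,s[4],rect(Q[:,:2]),"tilt mrad",(co[:2]*1000).round(1),"z",co[2].round(4))
E
```

```text
t 55.52 tcp [569.7 -16.6 303.7] psi 86.97 F [-0.2  0.2 -0.3] grip mm 42.1 j [ 0.65  0.28 -0.86  1.45  0.21  1.5  -0.26]
480,70,290,-3.2 -> [ 8.17 -9.42  1.3 ] [ 0.005 -0.005  1.574]
wrist 15648 [571.   27.6 208.9  84.3  87. ] tilt mrad [0.5 0.4] z 0.1811
wrist 1798 [ 562.8 -127.3   83.9   37.6   -2.5] tilt mrad [ 4.1 43.9] z 0.1856
top 1403 [573.   76.8 114.1  84.9  87. ] tilt mrad [0.7 0.3] z 0.1803
```

The plate top reads z 0.181 with 0.5 mrad tilt, so it is flat and seated. Next, the isolator.

```bash
python3 go.py 470,26,300,-3.2
```

```text
t 55.62 tcp [568.3 -17.  299.5] psi 86.96 F [-0.6  1.1 -0.6] grip mm 35.7 j [ 0.65  0.28 -0.86  1.46  0.21  1.5  -0.26]
470,26,300,-3.2 -> [  3.78 -10.05  -0.06] [ 1.000e-03 -1.000e-03  1.574e+00]
```

Request:
move_arm([
  [0.5, -1, 0, 0, 0, 0.12, 0],
  [1, -2.5, 0, 0, 0, 0.24, 0],
  [1.5, -4, 0, 0, 0, 0.36, 0],
  [2, -5.5, 0, 0, 0, 0.48, 0],
  [2.5, -7, 0, 0, 0, 0.6, 0],
  [3, -8, 0, 0, 0, 0.72, 0],
  [3.5, -9, 0, 0, 0, 0.84, 0],
  [3.8, -10, 0, 0, 0, 0.96, 0],
  [3.8, -10, 0, 0, 0, 1.08, 0],
  [3.8, -10, 0, 0, 0, 1.2, 0],
  [3.8, -10, 0, 0, 0, 1.32, 0],
  [3.8, -10, 0, 0, 0, 1.44, 0],
], grip_force=20)

```text
time: 56.62
tool_pos: [0.4696, 0.0258, 0.2978]
orientation: [0.999, 0.036, -0.001, 0.0]
wrist_force: [-0.1, 0.3, 0.3]
grip_width: -0.0
```

```bash
python3 go.py 470,26,160,-3.2; python3 iso.py
```

```text
t 56.62 tcp [469.6  25.8 297.8] psi 4.1 F [-0.1  0.3  0.3] grip mm -0.0 j [ 0.68 -0.   -0.82  1.69 -0.    1.46 -1.63]
470,26,160,-3.2 -> [ 7.000e-02 -1.000e-02  1.378e+01] [0.    0.002 0.127]
```

Request:
move_arm([
  [0, 0, 0, 0, 0, 0.1, 0],
  [0, 0, 2, 0, 0, 0.127, 0],
  [0, 0, 5, 0, 0, 0.127, 0],
  [0, 0, 8, 0, 0, 0.127, 0],
  [0, 0, 11, 0, 0, 0.127, 0],
  [0, 0, 13, 0, 0, 0.127, 0],
  [0, 0, 13.5, 0, 0, 0.127, 0],
  [0, 0, 13.5, 0, 0, 0.127, 0],
  [0, 0, 13.5, 0, 0, 0.127, 0],
])

```text
time: 57.42
tool_pos: [0.4704, 0.0262, 0.1648]
orientation: [1.0, -0.024, 0.0, -0.0]
wrist_force: [-0.1, -0.3, 0.2]
grip_width: 0.007
```

```bash
python3 go.py 470,26,96,-3.2
```

```text
t 57.42 tcp [470.4  26.2 164.8] psi -2.74 F [-0.1 -0.3  0.2] grip mm 0.6 j [ 0.65  0.1  -0.83  1.89  0.08  1.18 -1.83]
470,26,96,-3.2 -> [-0.04  0.03  6.88] [-0.    -0.     0.008]
```

Request:
move_arm([
  [0, 0, 2, 0, 0, 0, 0],
  [0, 0, 4, 0, 0, 0, 0],
  [0, 0, 6, 0, 0, 0, 0],
  [0, 0, 6.7, 0, 0, 0, 0],
  [0, 0, 6.7, 0, 0, 0, 0],
  [0, 0, 6.7, 0, 0, 0, 0],
])

```text
time: 57.92
tool_pos: [0.4709, 0.0262, 0.0984]
orientation: [1.0, -0.024, 0.001, -0.0]
wrist_force: [-0.2, -0.3, 0.2]
grip_width: 0.0
```

```bash
python3 go.py 468.3,-3.9,98,-3.2 466,-8.8,98,-3.2
```

```text
t 57.92 tcp [470.9  26.2  98.4] psi -2.8 F [-0.2 -0.3  0.2] grip mm 0.0 j [ 0.62  0.19 -0.82  1.97  0.16  1.05 -1.9 ]
468.3,-3.9,98,-3.2 -> [-0.11  3.02  0.04] [-0.    -0.001  0.007]
466,-8.8,98,-3.2 -> [-0.32  3.52  0.04] [-0.    -0.001  0.007]
```

Request:
move_arm([
  [0, 0.5, 0, 0, 0, 0, 0],
  [0, 1, 0, 0, 0, 0, 0],
  [0, 1.4, 0, 0, 0, 0, 0],
  [0, 1.8, 0, 0, 0, 0, 0],
  [0, 2.2, 0, 0, 0, 0, 0],
  [0, 2.6, 0, 0, 0, 0, 0],
  [0, 3, 0, 0, 0, 0, 0],
  [-0.2, 3.3, 0, 0, 0, 0, 0],
  [-0.2, 3.4, 0, 0, 0, 0, 0],
  [-0.2, 3.4, 0, 0, 0, 0, 0],
])

```text
time: 58.75
tool_pos: [0.4668, -0.0081, 0.0975]
orientation: [1.0, -0.025, 0.0, 0.0]
wrist_force: [-0.5, 0.3, 0.7]
grip_width: 0.005
```

```bash
python3 go.py 468.3,30,98,-3.2;python3 iso.py
```

```text
t 58.75 tcp [466.8  -8.1  97.5] psi -2.84 F [-0.5  0.3  0.7] grip mm 0.5 j [ 0.67  0.18 -0.8   1.98  0.15  1.04 -1.82]
468.3,30,98,-3.2 -> [-0.04 -3.82 -0.05] [ 0.    -0.001  0.006]
```

Back off, rise, swing aside, then check everything.

Request:
move_arm([
  [0, -1.5, 0, 0, 0, 0, 0],
  [0, -3, 0, 0, 0, 0, 0],
  [0, -4, -2, 0, 0, 0, 0],
  [0, -4, -6, 0, 0, 0, 0],
  [0, -4, -10, 0, 0, 0, 0],
  [0, -4, -14, 0, 0, 0, 0],
  [0, -4, -18, 0, 0, 0, 0],
  [0, 0, -20, 0, 0, 0, 0],
  [0, 4, -20, 0, 0, 0, 0],
  [0, 8, -20, 0, 0, 0, 0],
  [0, 12, -20, 0, 0, 0, 0],
  [-2, 16, -20, 0, 0, 0, 0],
])

```text
time: 59.8
tool_pos: [0.4404, -0.1663, 0.2967]
orientation: [1.0, -0.025, -0.0, -0.0]
wrist_force: [-0.7, 0.5, -0.6]
grip_width: 0.003
```

Request:
move_arm([
  [-2, 4, 0, 0, 0, 0, 0],
  [-3, 8, 0, 0, 0, 0, 0],
  [-3, 12, 0, 0, 0, 0, 0],
  [-3, 16, 0, 0, 0, 0, 0],
  [-3, 20, 0, 0, 0, 0, 0],
  [-3, 24, 0, 0, 0, 0, 0],
  [-3, 24, 0, 0, 0, 0, 0],
  [-3, 24, 0, 0, 0, 0, 0],
])

```text
time: 60.47
tool_pos: [0.3969, -0.4041, 0.2958]
orientation: [1.0, -0.027, -0.001, -0.001]
wrist_force: [0.4, 1.6, -0.4]
grip_width: 0.001
```

```bash
python3 iso.py; python3 go.py; python3 lids.py
python3 - <<'E'
from h import *; from workcell import eyes
c=load("topL.npz"); P=cloud(c); z=P[...,2]
A=(abs(P[...,1]+.016)<.2)&(abs(P[...,0]-.567)<.06)
for k,s,cen in comps(A&(z>.168)&(z<.19),100):
    Q=P[k]; co=np.linalg.lstsq(np.c_[Q[:,:2]-[.567,-.016],np.ones(len(Q))],Q[:,2],rcond=None)[0]
    print(s[4],rect(Q[:,:2]),"tilt mrad",(co[:2]*1000).round(1),"z",co[2].round(4))
cv2.imwrite("pics/end_t.png",cv2.resize(c["pixels"][:,:,::-1],(768,576)))
s=eyes.camera("scene"); cv2.imwrite("pics/end_s.png",cv2.resize(s["pixels"][:,:,::-1],(768,576)))
E
```

```text
bar 136 [439.7 -11.8  64.7  13.8 -63.3]
t 60.52 tcp [ 398.  -402.2  296.3] psi -2.88 F [-0.1  0.   0.4] grip mm 0.4 j [ 1.07  0.2  -0.42  1.48  0.08  1.48 -0.97]
mat 294 0.0824 [509.  310.   49.1  48.7] [509.1 309. ]
mat 307 0.0823 [410.2 316.   50.5  48.8] [409.7 315.5]
nest 68 0.1787 [592.1  61.7  41.2  32.5] [596.1  61.6]
nest 105 0.1789 [594.6  -5.5  64.5  27.9] [592.9  -8.6]
nest 499 0.1788 [564.7 -76.5  98.4  84.5] [564.2 -81.9]
nest 63 0.1789 [557.   84.2  52.3  19.2] [554.5  83.5]
nest 94 0.1789 [550.5  52.4  44.6  42.2] [544.9  51.6]
nest 73 0.1788 [545.9 -10.5  39.8  24.7] [545.4 -11.7]
3831 [567.9 -15.8 299.9  84.9  87. ] tilt mrad [2.2 2.8] z 0.1802
```

View pics/end_t.png

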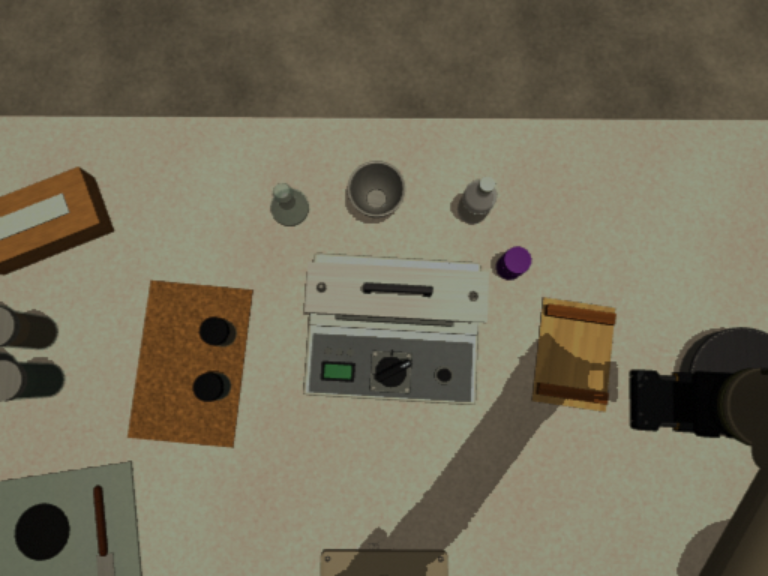

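View pics/end_s.png

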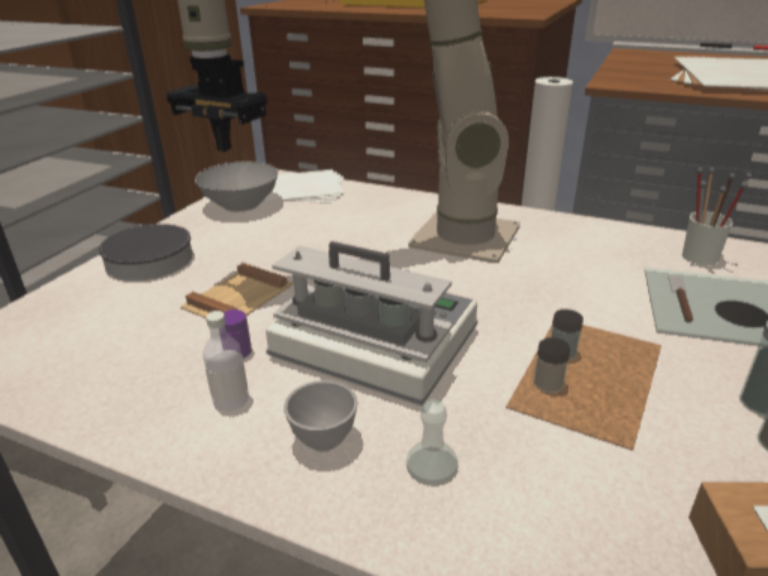

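The end views match the goal. The plate is seated on both pins at (321,287) and (474,296), the isolator is on at (391,370), two jars stand on the mat at (215,331) and (209,387), and three jars sit under the plate. The muller, mortar, bottle and purple jar are unmoved.

```bash
python3 -c "
from workcell import bot
print(bot.close_job())"
```

```text
the job is handed in; nothing more can be done
None
```

The job is done and handed in after about 60 s of the 210 s allowed.

**What I did:**
- Switched the isolator off by pushing it with closed fingers. Gripping it across its width would have put the gripper body over the plate.
- Lifted the plate onto the bearers.
- Stood the two finished jars (from pockets 1 and 2) on the cork mat.
- Put all three fresh jars into the pockets.
- Lowered the plate back over both pins, then switched the isolator on the same way.

**Last checks:**
- **Fresh jars:** all three lids read z ≈ 0.169 m with the plate off, the same height as the finished jars had when seated.
- **Plate:** its position is within 1 mm of the start and its top is at 0.180 m, as before. The close wrist view showed 0.5 mrad tilt. The final top-view fit gave 2–3 mrad because it included the pins and edges.
- **Isolator:** the bar reads -63.3°, the same as its starting on position. While off, the top view read -0.2° instead of the expected -3.2°. I put that down to pixel rounding, since the pictures showed it fully over.
- **Other items:** the finished jars stand upright on the mat, and the muller, mortar, bottle and purple jar look unmoved. I saw no fresh jar get knocked aside.

The highest wrist force in the readings was about 13 N.

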